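# Shut down the tube mixer and pack the samples in the cool carrier

## Robot

A 6-joint arm with a two-finger parallel gripper is mounted at the origin on the work surface. World frame = base frame: x ahead of the robot, y to its left, z up, the work surface at z = 0. Lengths are in m, angles in degrees, forces in N, time in s.
With the tool pointing down it reaches from about 0.4 to 0.825 m from the base axis. Payload 7 kg.
Tool frame: the origin (TCP) lies midway between the tips of the shut fingers; the grasp point (between the pads) lies ctrl.tcp_to_grasp behind it (ctrl.tcp_to_grasp is the distance from the TCP to the grasp point, in m); y points along the fingers, z is the direction in which the jaws open and shut, and the axes are right-handed (so a half turn about y gives the same grasp; the last joint's range is limited). The gripper opens to 88 mm and grips with 3 to 60 N. Pads are 19 mm wide; open, the fingers measure 130 mm over their backs; the gripper's body (78 mm by 193 mm) begins 47 mm behind the grasp point.
Start: joints at [88.871, 20.546, 0.682, 0, -70.136, -16.507], TCP at [0.205, 0.643, 0.227] pointing down, gripper open.
Joint ranges: [-176.03, 176.03], [-82.01, 121.73], [-58.28, 71.71], [-173.87, 95.51], [-174.79, -0.11], [-173.66, 173.66]. Speed limits (degrees/s): [136.94, 136.94, 172.46, 180, 180, 180].

## Interface

Orientations are given as [roll, pitch, yaw] about the fixed x, y, z axes, in that order (R = Rz(yaw) Ry(pitch) Rx(roll)).
In Python, from plant import ctrl, snapshot, silhouettes gives the robot as it stands.
- The arm moves only by the shell command python3 -m pendant 'ROWS'. ROWS is JSON, a list that holds one entry, the list of rows, each a list of 7 numbers: the shift along the tool's x, y, z in cm, then the turn, a rotation vector about the tool's x, y, z in degrees, then the opening, from 0 (shut) to 1 (fully open). In form: [[[x, y, z, rx, ry, rz, hand], ...]]. A call has 1 to 12 rows; each row shifts and turns the commanded pose from where the row before left it, along the tool's axes as they then stand; what a row does not reach is not made up. A row lasts 1/12 s, in which the tool goes at most 41.7 mm and 7.16 degrees, less where a joint would pass 70% of its speed; a pose out of reach is approached as far as the arm can. A call with a gripper value outside its range is refused whole. The fingers move at their own pace and stop on an object; the grip force is fixed at half the most. Time passes only in rows, so rows that do not move let the fingers close. It gives the time, the measured TCP pose, the force and the opening at its end, in the units of the state.
- ctrl.get_obs(): the state, without advancing time (a new reading comes with each control period).
- snapshot(name): name is "scene" or "top"; returns a dict with "image" (480x640x3 uint8, red, green, blue), "camera_matrix" (3x3 intrinsics, pixels), "eye" and "orientation" of the camera in the world. Camera axes: x right, y down, z forward; pixel columns grow to the right and rows downward; lengths in m; the calibration is good to about 2 mm. A picture is of the moment at which its call begins. There is no depth.
- ctrl.close_job(): hands the job in, once; it reports no verdict.
Trained networks look in a picture, given as the dict that the camera call returned (one of the last four; its "shot" number tells which), for a name from the list of things; names that differ only in an ending like _2 or _b are one class to them, and where a whole thing is asked for, a point or a joint stands for the part that bears it (a point fixed in the world has none). Each returns a list of dicts, best first, with "confidence" (0 to 1); they miss things now and then, are a little off and sometimes report something else, mostly with a low value. They report only what shows in the picture. A call takes as long as a camera call. They do not tell look-alikes from the thing itself.
- silhouettes(picture, thing): "mask" (480x640 bool, what is visible of it) and "bbox" ([left, top, width, height] in pixels, round what is visible of it).
The state is a dict: "clock": time; "joint_pos": joint angles; "qvel": joint speeds; "tau": joint torques, N m; "tool_pos": TCP position; "orientation": TCP orientation; "force": force on the tool from outside, world axes, zero at the start; "moment": the same for the moment, N m; "opening": finger opening in m.
Only numpy, scipy, OpenCV 4.12 (cv2) and the standard library are available. Lean on these libraries where they do the work, as an engineer would, in place of code of your own. Each camera call takes 0.05 s, during which the arm holds its last target.

## Task

Turn the tube mixer's speed knob fully anticlockwise to its stop to switch it off, and only then take the sample tubes off it and lay all of them in the well of the grey carrier, below its rim. Then swing the carrier's flap fully shut so that its tab drops behind the rim, and last turn the carrier's cooling dial fully clockwise to its stop. Do not push aside or knock over the tube rack, glove carton, sharps bin, bowl and tub that stand around.

Things in the scene. Friction and masses are not known exactly. Their poses are not given: they have to be found in the camera images.
- mixer: White tube mixer, fixed, 240 (x) x 300 (y) x 56 mm. Origin: centre of its underside; x away from the robot, z up. On it a grey deck 150 x 260 mm, centred at x = 40 mm, its top 66 mm above the table, with 10 mm high rims along its front and back. The speed knob stands on the ledge on the -x side.
- mixer_deck (a point): Centre of the deck's top, 66 mm above the table, axes as the mixer. Four cradles side by side at y = -90, -30, 30, 90 mm, each holding a tube along x; between them and outside them ribs 10 mm wide and 14 mm high (y = 0, +-60, +-120 mm), only near the tubes' ends (x = +-29 to +-45 mm), so that the fingers have room at the middle of each tube.
- speed_knob (a joint): Angle of the mixer's speed knob, rad: 0 = fully anticlockwise seen from above (off), grows clockwise to 2.6. It stays where it is left (friction 0.04 N m) and has hard stops at both ends.
- speed_knob_grip (a point): On the knob's vertical axis at the height to grip: 93 mm above the table, 37 mm above the ledge. Black knob: round skirt 52 mm across, its top 14 mm above the ledge, and on it an upright bar 49 mm long, 14 mm thick, top 44 mm above the ledge. The point's x axis runs along the bar and turns with it (at 0: the mixer's x).
- carrier: Grey sample carrier, fixed, 232 (x) x 220 (y) x 85 mm. Origin: table level under the centre of its open well; x away from the robot, y to the robot's left, z up. On its -y side a solid ledge (y = -70 to -150 mm), top 85 mm above the table, bears the cooling dial. The white flap is hinged on the +y rim.
- carrier_well (a point): Centre of the floor of the carrier's well, 25 mm above the table, axes as the carrier. The well is 220 (x) x 128 (y) mm inside and 60 mm deep, walls 6 mm; its rim is 85 mm above the table.
- flap (a joint): Angle of the flap, rad: 0 = shut, flat on the rim, its tab down in the well behind the -y rim; grows as it opens upwards; 1.57 = upright, 2.1 at most. Hinge along the carrier's x at its y = 70, z = 85.5 mm, stiff (0.18 N m): the flap stays at any angle and does not fall shut by itself.
- flap_edge (a point): Middle of the flap's free edge, 140 mm from the hinge. The panel is 228 mm along the hinge and 6 mm thick (hinge line in its inner face); a tab 160 mm wide stands 18 mm out of its inner face, 9 mm from the free edge.
- cool_dial (a joint): Angle of the carrier's cooling dial, rad: grows clockwise seen from above; 0 = anticlockwise stop (least), 2.4 = clockwise stop (fully on). It stays where it is left (friction 0.04 N m).
- cool_dial_grip (a point): On the cooling dial's vertical axis at the height to grip: 122 mm above the table, 37 mm above the ledge. Black, of the speed knob's form: skirt 52 mm across, bar 49 x 14 mm, top 44 mm above the ledge; the point's x axis runs along the bar and turns with it (at 0: the carrier's x).
- tube1: Sample tube lying in a cradle of the mixer, 100 mm long, about 40 g: clear round barrel 22 mm across with a paper label, square ends 27 x 27 mm (white foot 12 mm long, at -x; purple cap 20 mm long, at +x), so it does not roll. Origin: middle of its axis, 13.5 mm above what it lies on; x along the tube. Two to four of the four are there (None from the start: absent).
- tube2: Sample tube lying in a cradle of the mixer, 100 mm long, about 40 g: clear round barrel 22 mm across with a paper label, square ends 27 x 27 mm (white foot 12 mm long, at -x; purple cap 20 mm long, at +x), so it does not roll. Origin: middle of its axis, 13.5 mm above what it lies on; x along the tube. Two to four of the four are there (None from the start: absent).
- tube3: Sample tube lying in a cradle of the mixer, 100 mm long, about 40 g: clear round barrel 22 mm across with a paper label, square ends 27 x 27 mm (white foot 12 mm long, at -x; purple cap 20 mm long, at +x), so it does not roll. Origin: middle of its axis, 13.5 mm above what it lies on; x along the tube. Two to four of the four are there (None from the start: absent).
- tube4: Sample tube lying in a cradle of the mixer, 100 mm long, about 40 g: clear round barrel 22 mm across with a paper label, square ends 27 x 27 mm (white foot 12 mm long, at -x; purple cap 20 mm long, at +x), so it does not roll. Origin: middle of its axis, 13.5 mm above what it lies on; x along the tube. Two to four of the four are there (None from the start: absent).
- tube_rack: White rack of small capped tubes, 100 x 160 x 106 mm, loose bystander. Origin: centre of its underside.
- glove_carton: Carton of gloves, 100 x 190 x 75 mm, loose bystander. Origin: centre of its underside.
- sharps_bin: Yellow sharps bin, 148 mm across, 195 mm high, loose bystander. Origin: centre of its underside.
- dish: Shallow steel bowl, 120 mm across, 35 mm high, loose bystander. Origin: centre of its underside.
- wipes_tub: White tub with blue cap, 84 mm across, 140 mm high, loose bystander. Origin: centre of its underside.
Mind the look-alikes: they are no part of the job. Leave any orange or turquoise look-alike of the tube4 alone.

How it is judged (in metres and radians):
On the way, in this order (a step that is already met when the one before it is completed fails the run):
1. the mixer's speed knob is turned off, at its anticlockwise stop (value of joint speed_knob below 0.08 rad), for 0.2 s.
2. all sample tubes lie in the carrier's well below the rim, the mixer still off (value of joint speed_knob below 0.08 rad and x of tube1 in the frame of carrier_well between -0.105 and 0.105 m and y of tube1 in the frame of carrier_well between -0.06 and 0.06 m and z of tube1 in the frame of carrier_well between 0 and 0.055 m and x of tube2 in the frame of carrier_well between -0.105 and 0.105 m and y of tube2 in the frame of carrier_well between -0.06 and 0.06 m and z of tube2 in the frame of carrier_well between 0 and 0.055 m and x of tube3 in the frame of carrier_well between -0.105 and 0.105 m and y of tube3 in the frame of carrier_well between -0.06 and 0.06 m and z of tube3 in the frame of carrier_well between 0 and 0.055 m and x of tube4 in the frame of carrier_well between -0.105 and 0.105 m and y of tube4 in the frame of carrier_well between -0.06 and 0.06 m and z of tube4 in the frame of carrier_well between 0 and 0.055 m and linear speed of each of tube1, tube2, tube3, tube4 below 0.02 m/s), for 0.2 s.
3. the flap is shut (value of joint flap below 0.05 rad and x of tube1 in the frame of carrier_well between -0.105 and 0.105 m and y of tube1 in the frame of carrier_well between -0.06 and 0.06 m and z of tube1 in the frame of carrier_well between 0 and 0.055 m and x of tube2 in the frame of carrier_well between -0.105 and 0.105 m and y of tube2 in the frame of carrier_well between -0.06 and 0.06 m and z of tube2 in the frame of carrier_well between 0 and 0.055 m and x of tube3 in the frame of carrier_well between -0.105 and 0.105 m and y of tube3 in the frame of carrier_well between -0.06 and 0.06 m and z of tube3 in the frame of carrier_well between 0 and 0.055 m and x of tube4 in the frame of carrier_well between -0.105 and 0.105 m and y of tube4 in the frame of carrier_well between -0.06 and 0.06 m and z of tube4 in the frame of carrier_well between 0 and 0.055 m), for 0.2 s.
4. the cooling dial is at its clockwise stop, the flap still shut (value of joint cool_dial above 2.32 rad and value of joint flap below 0.05 rad), for 0.2 s.
At the end, for the whole second after the job is handed in: Speed knob within 0.08 rad of its anticlockwise stop; every tube that is there at rest in the well (its middle within 105 mm along and 60 mm across of the well's centre, and less than 55 mm above its floor); flap within 0.05 rad of shut; cooling dial within 0.08 rad of its clockwise stop (all of step 2 and all of step 4); the robot touches nothing.
It fails at once if a tube is lifted off the mixer while the speed knob is still on (value of joint speed_knob above 0.15 rad and height (world z) of any of tube1, tube2, tube3, tube4 above 0.16 m).
It fails at once if a bystander is pushed more than 4 cm aside or knocked over (distance of any of tube_rack, glove_carton, sharps_bin, dish, wipes_tub from where it was at the start of the episode above 0.04 m or angle between any of tube_rack, glove_carton, sharps_bin, dish, wipes_tub's own z axis and vertical above 0.5 rad).
Of tube1, tube2, tube3, tube4 only 2 to 4 are there at a start; the rules pass over those that are not, and their reading is None.
At some moment in a run one of tube1, tube2, tube3, tube4 may be knocked a few centimetres aside while the robot is not near it.
Once in a run the grip may slacken for a moment while it holds something.
It also fails if it takes over 208 s, if anything falls off the work surface, if the arm or the gripper's body presses on something with over 40 N, if the wrist force passes 120 N, or if a joint passes its speed limit or range.

## Working session

There is one attempt and no reset: what is moved stays moved. The work goes in short steps, Python scripts to look and compute and a shell command to move; the robot and the scene stay as the last step left them, time stands still between calls to the robot, and variables do not carry over. Pictures are saved under pics/ and viewed, and the job is handed in when it is done.

```bash
ls; mkdir -p pics
python3 - <<'E'
from plant import ctrl, snapshot, silhouettes
import cv2
print(ctrl.get_obs(), ctrl.tcp_to_grasp)
for n in("scene","top"):
    p=snapshot(n); cv2.imwrite(f"pics/{n}0.png",p["image"][:,:,::-1]); print(n,p["camera_matrix"],p["eye"],p["orientation"],p.keys())
E
```

```text
pics
{'clock': 0.0, 'joint_pos': array([ 8.88717958e+01,  2.05912703e+01,  6.33992315e-01, -1.88706535e-02,
       -7.01364819e+01, -1.65047687e+01]), 'qvel': array([ 0.01892344,  0.00188993,  0.03930072,  0.02477664, -0.06566076,
       -0.0625466 ]), 'tau': array([-1.03976232e-03, -5.82718384e+01,  2.93053150e+01,  6.99693024e+00,
        6.76166557e-03, -1.65766774e-04]), 'tool_pos': array([0.20437903, 0.64280202, 0.22563014]), 'orientation': array([-8.99050633e+01,  9.63043958e-03,  1.62360609e+02]), 'force': array([ 0.74898054, -1.1209924 ,  0.23560133]), 'moment': array([ 0.00429488, -0.0478026 , -0.02423223]), 'opening': 0.08768246476610629} 0.0188
scene [[468.25852113   0.         318.61110989]
 [  0.         468.25852113 232.98038496]
 [  0.           0.           1.        ]] [ 1.05415722 -0.63821459  1.00357401] [-137.13791078   -0.88511488   38.36696901] dict_keys(['image', 'camera_matrix', 'eye', 'orientation', 'shot'])
top [[500.22836518   0.         322.15842551]
 [  0.         500.22836518 238.93086605]
 [  0.           0.           1.        ]] [0.32254138 0.00723257 1.74168617] [-172.8146146     0.45254712  -89.15981296] dict_keys(['image', 'camera_matrix', 'eye', 'orientation', 'shot'])
```

View pics/scene0.png

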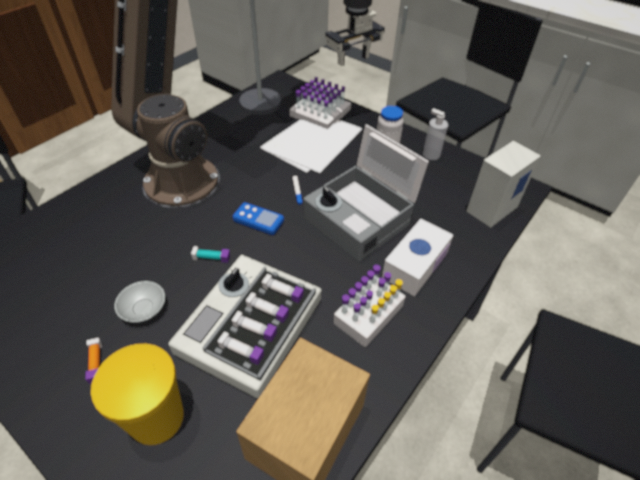

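View pics/top0.png

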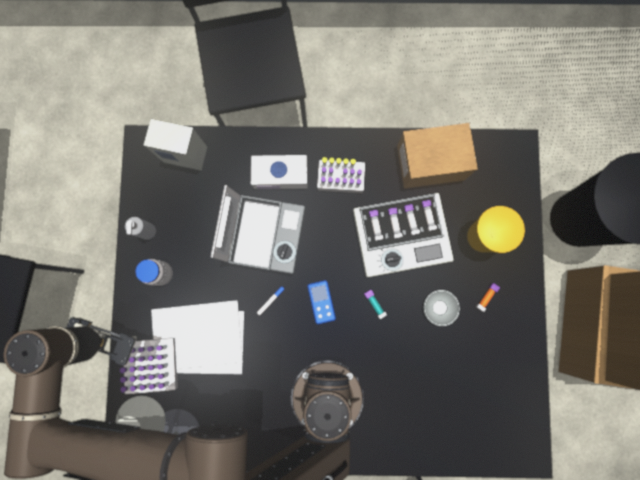

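Four tubes on the mixer at top view (375–430, 215); knob at (392,259); carrier at (260,230) with dial at (284,251), flap upright at (225,220). Orange and turquoise look-alikes on the table. Next: zoomed crops and network masks.

```bash
cat > h.py <<'E'
import numpy as np, cv2
from scipy.spatial.transform import Rotation as Ro
from plant import ctrl, snapshot, silhouettes
def RT(p):
    return Ro.from_euler('xyz',p["orientation"],degrees=True).as_matrix(), np.array(p["eye"])
def proj(p,X):
    R,e=RT(p); c=(np.atleast_2d(X)-e)@R; u=c@np.array(p["camera_matrix"]).T
    return u[:,:2]/u[:,2:]
def ray(p,uv,z):
    R,e=RT(p); d=R@np.linalg.solve(p["camera_matrix"],[uv[0],uv[1],1.])
    return e+d*(z-e[2])/d[2]
def tri(p1,u1,p2,u2):
    A=[];b=[]
    for p,u in((p1,u1),(p2,u2)):
        R,e=RT(p); d=R@np.linalg.solve(p["camera_matrix"],[u[0],u[1],1.]); d/=np.linalg.norm(d)
        M=np.eye(3)-np.outer(d,d); A.append(M); b.append(M@e)
    A=np.array(A);b=np.array(b); X=np.linalg.solve(A.sum(0),b.sum(0))
    return X,[np.linalg.norm(A[i]@X-b[i]) for i in(0,1)]
def crop(p,box,s,name,pts=None,lines=None):
    x0,y0,x1,y1=box; im=cv2.resize(p["image"][y0:y1,x0:x1,::-1],None,fx=s,fy=s,interpolation=cv2.INTER_CUBIC)
    f=lambda q:tuple(int(round(v)) for v in ((np.array(q)+.5-[x0,y0])*s-.5))
    for q in (pts if pts is not None else []): cv2.circle(im,f(q),2,(0,0,255),-1)
    for a,b in (lines or []): cv2.line(im,f(a),f(b),(0,255,0),1)
    cv2.imwrite("pics/"+name,im)
def P(x,y,yaw): # planar pose -> fn of local pts
    c,s=np.cos(yaw),np.sin(yaw)
    return lambda q: np.atleast_2d(q)@np.array([[c,s,0],[-s,c,0],[0,0,1]])+[x,y,0]
def boxl(x0,x1,y0,y1,z): return np.array([[x0,y0,z],[x1,y0,z],[x1,y1,z],[x0,y1,z]],float)
E
python3 - <<'E'
from h import *
import pickle
S=snapshot("scene");T=snapshot("top"); pickle.dump((S,T),open("shots.pkl","wb"))
crop(T,(345,180,465,290),6,"t_mix.png");crop(T,(205,170,315,290),5,"t_car.png")
crop(S,(165,250,330,395),4,"s_mix.png");crop(S,(295,120,435,260),4,"s_car.png")
R={}
for n in ["mixer","carrier","flap","speed_knob","cool_dial","tube1","tube_rack","glove_carton","sharps_bin","dish","wipes_tub"]:
    for p,k in((S,"S"),(T,"T")):
        r=silhouettes(p,n); R[n,k]=r
        out=[]
        for d in r:
            m=d["mask"]; ys,xs=np.nonzero(m); out.append((round(d["confidence"],2),[int(v) for v in d["bbox"]],int(m.sum()),round(xs.mean(),1),round(ys.mean(),1)))
        print(n,k,out)
pickle.dump(R,open("sil.pkl","wb"))
print(ctrl.get_obs()["clock"])
E
```

```text
mixer S [(0.9, [170, 254, 151, 142], 9959, np.float64(243.6), np.float64(325.2)), (0.15, [300, 125, 125, 135], 9317, np.float64(368.1), np.float64(195.9))]
mixer T [(0.79, [353, 194, 100, 80], 5279, np.float64(402.4), np.float64(236.9))]
carrier S [(0.83, [305, 125, 124, 134], 9094, np.float64(368.3), np.float64(196.1))]
carrier T [(0.89, [211, 186, 95, 85], 5959, np.float64(258.6), np.float64(232.1)), (0.74, [279, 243, 15, 14], 210, np.float64(284.4), np.float64(250.5)), (0.32, [406, 203, 11, 29], 164, np.float64(411.7), np.float64(219.6))]
flap S [(0.85, [353, 120, 73, 84], 2949, np.float64(391.2), np.float64(162.6))]
flap T [(0.81, [207, 182, 33, 77], 1256, np.float64(225.8), np.float64(224.3))]
speed_knob S [(0.69, [221, 266, 25, 26], 367, np.float64(233.3), np.float64(280.5))]
speed_knob T [(0.49, [383, 253, 13, 12], 173, np.float64(392.5), np.float64(258.7))]
cool_dial S [(0.74, [320, 187, 16, 18], 247, np.float64(327.6), np.float64(197.7)), (0.71, [303, 122, 122, 137], 9122, np.float64(368.0), np.float64(196.0)), (0.15, [261, 274, 43, 28], 495, np.float64(282.6), np.float64(28
[... 1180 characters left out ...]
 57, 36], 1944, np.float64(279.0), np.float64(171.1)), (0.62, [318, 159, 48, 32], 1428, np.float64(341.0), np.float64(174.9))]
sharps_bin S [(0.56, [91, 342, 90, 103], 6895, np.float64(139.2), np.float64(392.4))]
sharps_bin T [(0.89, [470, 204, 52, 47], 2059, np.float64(496.5), np.float64(230.2))]
dish S [(0.83, [114, 282, 50, 39], 1552, np.float64(139.5), np.float64(301.0)), (0.53, [235, 311, 41, 28], 492, np.float64(254.9), np.float64(325.9))]
dish T [(0.74, [425, 289, 33, 31], 888, np.float64(441.4), np.float64(306.6))]
wipes_tub S [(0.56, [379, 105, 21, 37], 727, np.float64(390.5), np.float64(121.7))]
wipes_tub T [(0.71, [134, 257, 40, 28], 752, np.float64(154.2), np.float64(271.7))]
1.3
```

View pics/t_mix.png

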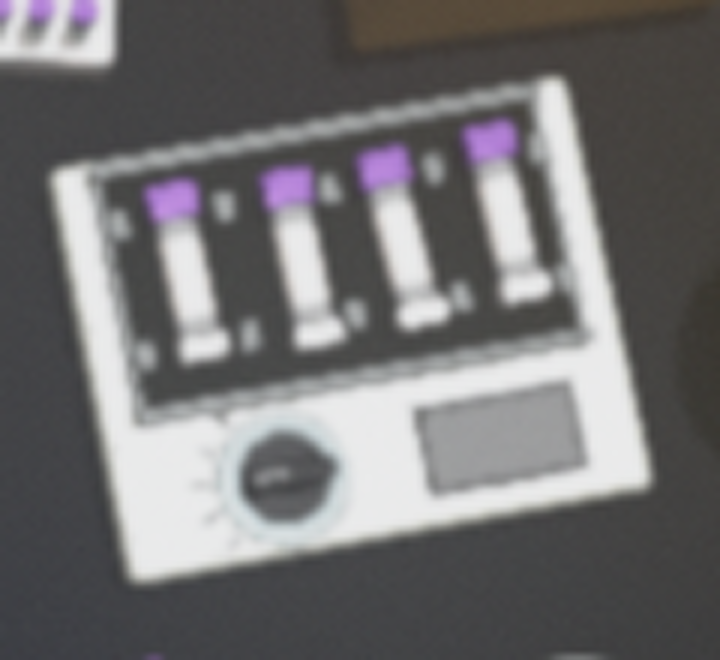

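View pics/t_car.png

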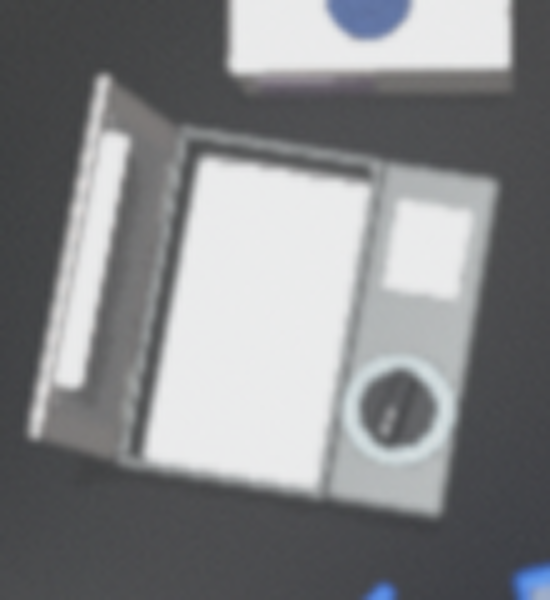

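View pics/s_mix.png

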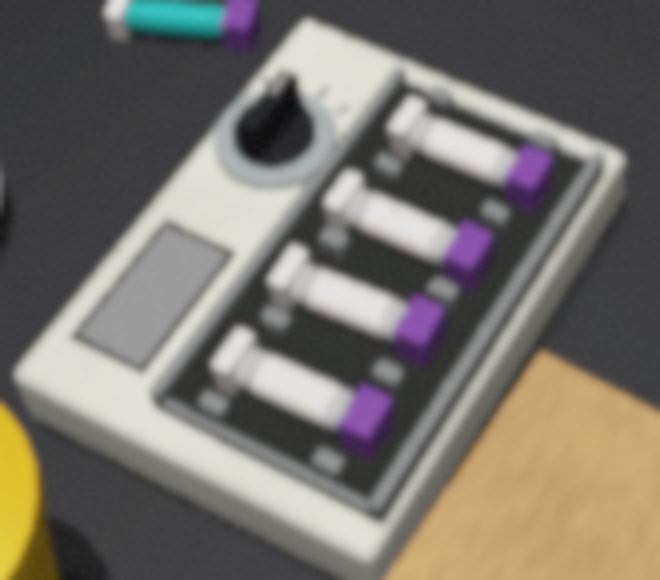

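View pics/s_car.png

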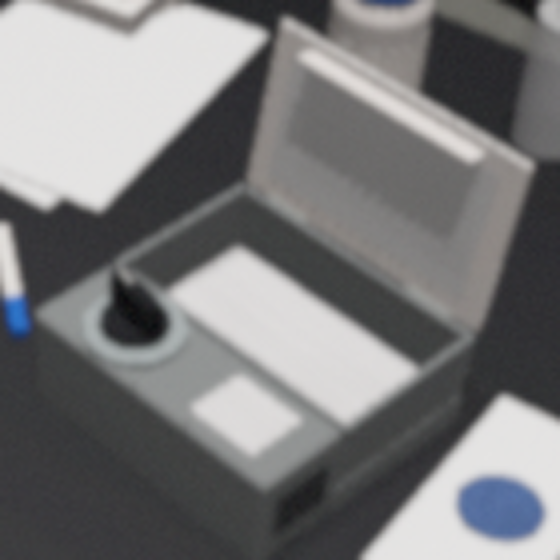

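```bash
cat > fit.py <<'E'
from h import *
import pickle
from scipy.optimize import least_squares
S,T=pickle.load(open("shots.pkl","rb"))
def unc(q,box,s): return (np.array(q,float)+.5)/s-.5+np.array(box[:2])
# order: local (-x,+y),( +x,+y),(+x,-y),(-x,-y)
mixT=unc([(133,583),(52,172),(562,77),(652,488)],(345,180),6)
mixS=unc([(308,20),(625,158),(370,562),(16,378)],(165,250),4)
carT=unc([(122,465),(183,130),(498,180),(440,515)],(205,170),5)
carS=unc([(245,185),(472,335),(270,490),(38,314)],(295,120),4)
mL=np.array([[-.12,.15,.056],[.12,.15,.056],[.12,-.15,.056],[-.12,-.15,.056]])
cL=np.array([[-.116,.070,.085],[.116,.070,.085],[.116,-.15,.085],[-.116,-.15,.085]])
def fit(L,u1,u2,x0):
    def res(v):
        X=P(v[0],v[1],v[2])(L+[0,0,v[3]]); return np.r_[(proj(T,X)-u1).ravel(),(proj(S,X)-u2).ravel()]
    r=least_squares(res,[*x0,0],loss='soft_l1'); print(np.round(r.x,4),np.degrees(r.x[2]).round(2),"\n",res(r.x).reshape(-1,2).round(1).tolist()); return r.x
M=fit(mL,mixT,mixS,[.6,-.27,.17]); C=fit(cL,carT,carS,[.6,.2,-.17])
np.save("poses.npy",[M,C])
def ov(p,k,box,s,name,v,segs):
    f=P(*v[:3]); crop(p,box,s,name,lines=[(proj(p,f(a))[0],proj(p,f(b))[0]) for a,b in segs])
def loop(q): return [(q[i],q[(i+1)%len(q)]) for i in range(len(q))]
def circ(x,y,r,z): return loop([[x+r*np.cos(t),y+r*np.sin(t),z] for t in np.linspace(0,6.28,24)[:-1]])
ms=loop(mL)+loop(boxl(-.035,.115,-.13,.13,.066))
for y in(-.09,-.03,.03,.09): ms+=loop(boxl(-.01,.09,y-.0135,y+.0135,.0795))
cs=loop(cL)+loop(boxl(-.11,.11,-.064,.064,.025))+loop(boxl(-.11,.11,-.064,.064,.085))
ov(T,0,(345,180,465,290),6,"o1.png",M,ms);ov(S,0,(165,250,330,395),4,"o2.png",M,ms)
ov(T,0,(205,170,315,290),5,"o3.png",C,cs);ov(S,0,(295,120,435,260),4,"o4.png",C,cs)
a=[cv2.imread(f"pics/o{i}.png") for i in(1,2,3,4)]
a=[cv2.resize(i,(400,300)) if 0 else cv2.copyMakeBorder(i[:600,:800],0,max(0,600-i.shape[0]),0,max(0,800-i.shape[1]),0) for i in a]
g=np.vstack([np.hstack(a[:2]),np.hstack(a[2:])]); cv2.imwrite("pics/ov.png",cv2.resize(g,(800,600),interpolation=cv2.INTER_AREA))
E
python3 fit.py
```

```text
[ 0.554  -0.2505  0.1956 -0.004 ] 11.21 
 [[-0.5, 0.5], [-0.4, 0.1], [0.4, 0.3], [0.2, 0.3], [-0.2, -0.2], [1.4, -0.3], [0.7, 1.3], [-1.1, -0.0]]
[ 0.5519  0.25   -0.1444 -0.0014] -8.27 
 [[-1.2, 0.2], [-0.9, -0.4], [0.2, -0.4], [0.4, 0.6], [-0.3, -0.3], [1.8, 0.3], [-0.3, 0.5], [-1.3, 0.1]]
```

View pics/ov.png

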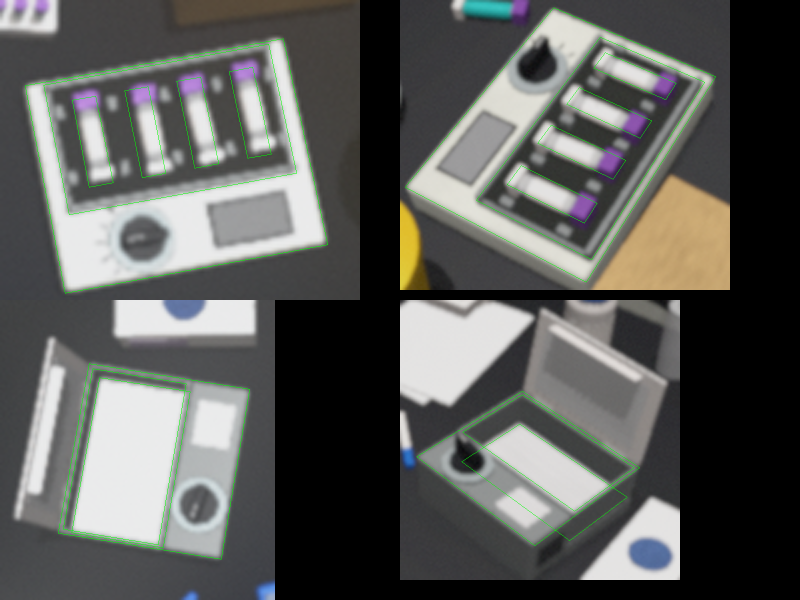

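Overlays agree to about 1 px (2–4 mm); heights check. Now the knob positions and bar angles.

```bash
cat > knob.py <<'E'
from fit import *
from scipy.ndimage import binary_fill_holes
import sys
from scipy.optimize import differential_evolution
def knobpoly(p,f,x,y,zl,phi):
    # masks: skirt cyl & bar as hull polygons
    t=np.linspace(0,2*np.pi,40)[:-1]
    sk=np.vstack([[x+.026*np.cos(a),y+.026*np.sin(a),zl+h] for a in t for h in(0,.014)])
    c,s=np.cos(-phi),np.sin(-phi)
    b=np.array([[x+c*u-s*v,y+s*u+c*v,zl+h] for u in(-.0245,.0245) for v in(-.007,.007) for h in(.014,.044)])
    return [cv2.convexHull(proj(p,f(q)).astype(np.float32)) for q in(sk,b)]
def render(polys,box,s=4):
    x0,y0,x1,y1=box; m=np.zeros(((y1-y0)*s,(x1-x0)*s),np.uint8)
    for q in polys: cv2.fillPoly(m,[np.round((q+.5-[x0,y0])*s*16-8).astype(np.int32)],1,shift=4)
    return cv2.resize(m.astype(np.float32),(x1-x0,y1-y0),interpolation=cv2.INTER_AREA)
def run(v,zl,x0,boxes,name,bx):
    f=P(*v[:3])
    ims=[cv2.cvtColor(p["image"][b[1]:b[3],b[0]:b[2]],cv2.COLOR_RGB2GRAY).astype(float) for p,b in zip((T,S),boxes)]
    ms=[binary_fill_holes(i<95) for i in ims]
    def cost(w):
        e=0
        for p,b,m in zip((T,S),boxes,ms):
            r=cv2.GaussianBlur(render(knobpoly(p,f,w[0],w[1],zl,w[2]),b),(0,0),.7); e+=np.abs(r-m).sum()
        return e
    r=differential_evolution(cost,[(x0[0]-.02,x0[0]+.02),(x0[1]-.02,x0[1]+.02),bx],seed=1,popsize=20,maxiter=60)
    print(name,r.x.round(4),r.fun,"world",f([[r.x[0],r.x[1],0]]).round(4))
    for k in np.linspace(bx[0],bx[1],14):
        print(round(k,2),round(min(cost([r.x[0]+dx,r.x[1]+dy,k]) for dx in(-.002,0,.002) for dy in(-.002,0,.002)),1),end=" | ")
    print()
    o=[]
    for p,b in zip((T,S),boxes):
        im=cv2.resize(p["image"][b[1]:b[3],b[0]:b[2],::-1],None,fx=12,fy=12,interpolation=cv2.INTER_CUBIC)
        for q in knobpoly(p,f,*r.x[:2],zl,r.x[2]): cv2.polylines(im,[np.round((q+.5-[b[0],b[1]])*12).astype(np.int32)],True,(0,255,0),1)
        o.append(cv2.resize(im,(400,400)))
    return np.hstack(o)
if __name__=="__main__":
    # guesses from image
    fM=P(*M[:3]);fC=P(*C[:3])
    inv=lambda v,X:(lambda d:(np.cos(v[2])*d[0]+np.sin(v[2])*d[1],-np.sin(v[2])*d[0]+np.cos(v[2])*d[1]))(X[:2]-v[:2])
    gm=inv(M,ray(T,(392.5,258.7),.07)); gc=inv(C,ray(T,(284.4,250.8),.1)); print(gm,gc)
    a=run(M,.056,gm,[(377,243,409,275),(215,262,253,300)],"speed",(0,2.6))
    b=run(C,.085,gc,[(268,235,300,267),(309,182,345,218)],"cool",(0,2.4))
    cv2.imwrite("pics/knob.png",cv2.resize(np.vstack([a,b]),(600,600)))
E
python3 knob.py
```

```text
[ 0.554  -0.2505  0.1956 -0.004 ] 11.21 
 [[-0.5, 0.5], [-0.4, 0.1], [0.4, 0.3], [0.2, 0.3], [-0.2, -0.2], [1.4, -0.3], [0.7, 1.3], [-1.1, -0.0]]
[ 0.5519  0.25   -0.1444 -0.0014] -8.27 
 [[-1.2, 0.2], [-0.9, -0.4], [0.2, -0.4], [0.4, 0.6], [-0.3, -0.3], [1.8, 0.3], [-0.3, 0.5], [-1.3, 0.1]]
(np.float64(-0.07550863756629106), np.float64(0.05329205550027186)) (np.float64(-0.048336922238537), np.float64(-0.1109000931750116))
speed [-0.0862  0.0584  0.0822] 529.089111328125 world [[ 0.4581 -0.21    0.    ]]
0.0 528.7 | 0.2 532.1 | 0.4 536.1 | 0.6 544.4 | 0.8 553.1 | 1.0 568.5 | 1.2 575.1 | 1.4 576.6 | 1.6 577.2 | 1.8 578.7 | 2.0 579.8 | 2.2 570.2 | 2.4 556.5 | 2.6 547.6 | 
cool [-0.057  -0.1014  1.3922] 667.22216796875 world [[0.4809 0.1579 0.    ]]
0.0 708.2 | 0.18 700.9 | 0.37 699.6 | 0.55 694.7 | 0.74 685.8 | 0.92 676.8 | 1.11 672.4 | 1.29 668.1 | 1.48 666.8 | 1.66 674.2 | 1.85 684.5 | 2.03 692.9 | 2.22 698.2 | 2.4 701.9 |
```

View pics/knob.png

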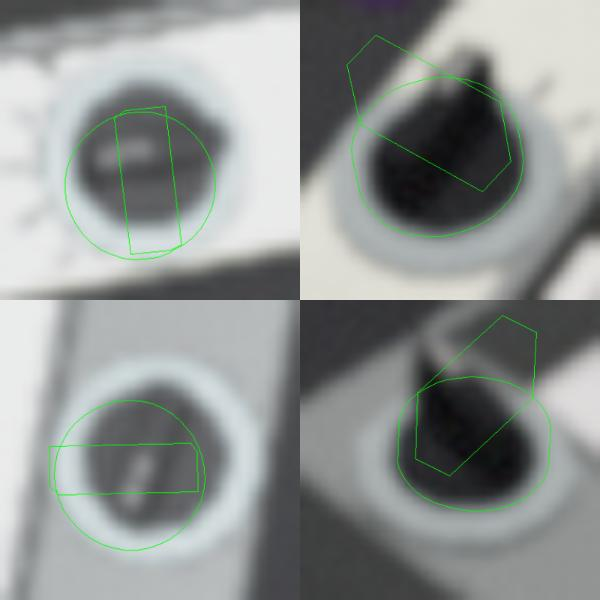

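```bash
sed -i 's/    ms=\[binary_fill.*/    from scipy.ndimage import label\n    ms=[]\n    for i,th in zip(ims,ths):\n        L,_=label(i<th); h=[k\/\/2 for k in i.shape]; ms.append(L==L[h[0],h[1]]) if L[h[0],h[1]] else print("bad")\n        ms[-1]=binary_fill_holes(ms[-1]); print(ms[-1].sum())/; s/name,bx):/name,bx,ths):/' knob.py
sed -i 's/"speed",(0,2.6))/"speed",(0,2.6),(128,110))/; s/"cool",(0,2.4))/"cool",(0,2.4),(125,62))/' knob.py
python3 knob.py | tail -12
```

```text
[[-0.5, 0.5], [-0.4, 0.1], [0.4, 0.3], [0.2, 0.3], [-0.2, -0.2], [1.4, -0.3], [0.7, 1.3], [-1.1, -0.0]]
[ 0.5519  0.25   -0.1444 -0.0014] -8.27 
 [[-1.2, 0.2], [-0.9, -0.4], [0.2, -0.4], [0.4, 0.6], [-0.3, -0.3], [1.8, 0.3], [-0.3, 0.5], [-1.3, 0.1]]
(np.float64(-0.07550863756629106), np.float64(0.05329205550027186)) (np.float64(-0.048336922238537), np.float64(-0.1109000931750116))
165
297
speed [-0.0779  0.0548  1.5079] 173.924560546875 world [[ 0.467  -0.2119  0.    ]]
0.0 205.3 | 0.2 203.8 | 0.4 202.5 | 0.6 198.4 | 0.8 192.2 | 1.0 190.6 | 1.2 179.5 | 1.4 175.5 | 1.6 176.1 | 1.8 180.7 | 2.0 186.0 | 2.2 191.5 | 2.4 192.8 | 2.6 200.2 | 
160
173
cool [-0.0518 -0.1091  0.3664] 193.6517791748047 world [[0.4849 0.1495 0.    ]]
0.0 206.7 | 0.18 195.7 | 0.37 193.7 | 0.55 197.9 | 0.74 197.8 | 0.92 202.7 | 1.11 208.1 | 1.29 212.9 | 1.48 216.0 | 1.66 220.5 | 1.85 225.3 | 2.03 225.2 | 2.22 221.4 | 2.4 218.2 |
```

View pics/knob.png

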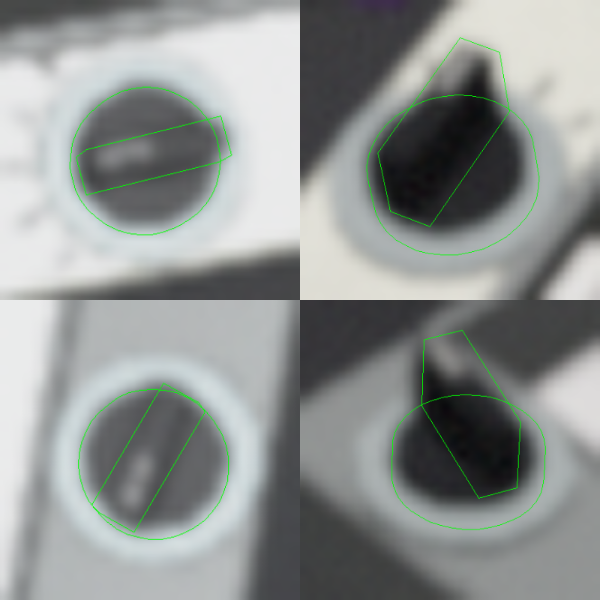

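```bash
python3 - <<'E' | tail -12
from fit import *
print("bin",ray(T,(500,229),.195)); print("dish",ray(T,(441.4,306.6),.02)); print("rack",ray(T,(340.8,172),.1)),print("glove",ray(T,(279,169),.075))
# brown box bottom-left-front corner: top view top-face corner front (412,186),(477,177)?
print("brown tri", tri(T,(477,173),S,(243,435)), tri(T,(411,183),S,(302,342)))
for n,v,l in(("knob",M,(-.077,.055,.093)),("dial",C,(-.05,-.109,.122)),("well",C,(0,0,.025))): print(n,P(*v[:3])(l).round(4))
for y in(.09,.03,-.03,-.09): print("tube",y,P(*M[:3])((.04,y,.0795)).round(4))
E
python3 - <<'E'
import cv2
from h import *; import pickle
S,T=pickle.load(open("shots.pkl","rb"))
crop(T,(395,115,530,260),5,"box.png")
E
```

```text
bin [ 0.55609289 -0.53126874  0.195     ]
dish [ 0.31274089 -0.38534024  0.02      ]
rack [ 0.75705305 -0.03614015  0.1       ]
glove [0.77153297 0.17464717 0.075     ]
brown tri (array([ 0.75806297, -0.47838136,  0.12532912]), [np.float64(0.008788584758558617), np.float64(0.008788584758558786)]) (array([ 0.72104268, -0.2626789 ,  0.12459716]), [np.float64(0.006768001319999677), np.float64(0.006768001319999703)])
knob [[ 0.4678 -0.2116  0.093 ]]
dial [[0.4868 0.1494 0.122 ]]
well [[0.5519 0.25   0.025 ]]
tube 0.09 [[ 0.5758 -0.1545  0.0795]]
tube 0.03 [[ 0.5874 -0.2133  0.0795]]
tube -0.03 [[ 0.5991 -0.2722  0.0795]]
tube -0.09 [[ 0.6107 -0.3311  0.0795]]
```

View pics/box.png

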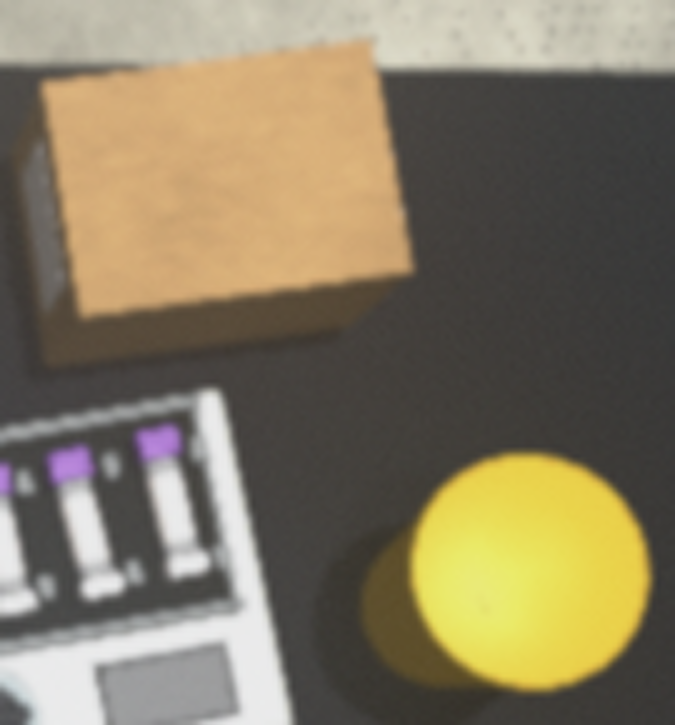

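```bash
python3 -m pendant '[[[0,-4,0,0,0,0,1],[0,-4,0,0,0,0,1],[0,-4,0,0,0,0,1],[-3,0,2.4,0,0,0,1],[-3,0,2.4,0,0,0,1],[-3,0,2.4,0,0,0,1],[-3,0,2.4,0,0,0,1],[-3,0,2.4,0,0,0,1],[-3,0,2.4,0,0,0,1],[-3,0,2.4,0,0,0,1]]]' && python3 -m pendant '[[[-3,0,2.4,0,0,0,1],[-3,0,2.4,0,0,0,1],[-3,0,2.4,0,0,0,1],[-3,0,2.4,0,0,0,1],[-3,0,2.4,0,0,0,1],[-3,0,2.4,0,0,0,1],[-2.5,0,2.2,0,0,0,1],[-0.8,0,3.6,0,0,0,1],[-0.8,0,3.6,0,0,0,1],[-0.8,0,3.6,0,0,0,1]]]'; python3 -c "
from plant import ctrl
print(ctrl.get_obs()['joint_pos'])"
```

```text
clock: 2.13
tool_pos: [0.3543, 0.4178, 0.3469]
orientation: [-90.0, 0.0, 162.4]
force: [0.1, 0.3, 0.1]
opening: 0.0879
clock: 2.97
tool_pos: [0.4887, 0.0873, 0.3464]
orientation: [-90.0, -0.0, 162.4]
force: [0.8, -1.1, -0.1]
opening: 0.0876
[ 3.28502857e+01  6.55240761e-02 -9.36331093e+00  1.35269035e-03
 -8.05860219e+01  3.95022597e+01]
```

```bash
python3 -m pendant '[[[-0.88,0,3.64,0,0,0,1],[-0.88,0,3.64,0,0,0,1],[-0.88,0,3.64,0,0,0,1],[-0.88,0,3.64,0,0,0,1],[-0.88,0,3.64,0,0,0,1],[-0.88,0,3.64,0,0,0,1],[-0.88,0,3.64,0,0,0,1],[-0.88,0,3.64,0,0,0,1]]]' && python3 -m pendant '[[[0,0,0,0,6.6,0,1],[0,0,0,0,6.6,0,1],[0,0,0,0,6.6,0,1],[0,0,0,0,6.6,0,1],[0,0,0,0,6.6,0,1],[0,0,0,0,6.6,0,1],[0,0,0,0,6.6,0,1],[0,0,0,0,6.6,0,1],[0,0,0,0,6.6,0,1],[0,0,0,0,0,0,1]]]'; python3 -c "
from h import *
print(ctrl.get_obs()['joint_pos'])
S=snapshot('scene');T=snapshot('top')
print(proj(S,[.468,-.2125,.1]),proj(T,[.468,-.2125,.1]))
crop(S,(165,200,330,395),3,'a1.png');crop(T,(345,180,465,290),5,'a2.png')"
```

```text
clock: 3.63
tool_pos: [0.4672, -0.2116, 0.347]
orientation: [-90.0, 0.1, 162.4]
force: [2.4, 0.6, -0.1]
opening: 0.0876
clock: 4.47
tool_pos: [0.4677, -0.2098, 0.3467]
orientation: [-90.0, 0.0, 102.7]
force: [-0.6, 0.3, -0.0]
opening: 0.088
[-2.18965536e+00  1.70545623e+00 -7.65546027e+00  1.90917643e-03
 -8.06276146e+01  1.48497975e+01]
[[232.2395353  274.73803578]] [[393.56825973 258.39897662]]
```

View pics/a1.png

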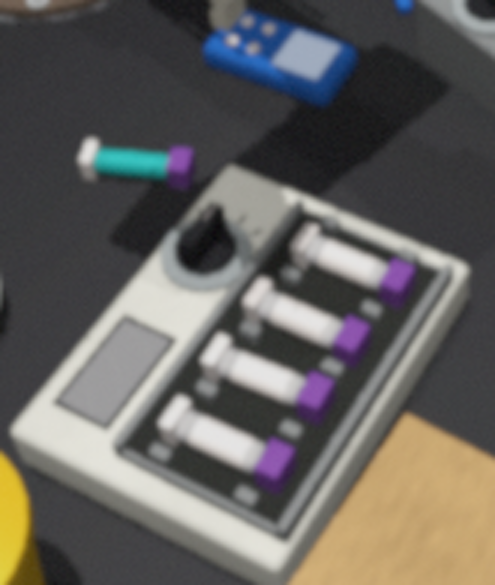

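The picture shows the knob bar at (212,235) in the crop unchanged and tubes in place. Descend and grip.

```bash
python3 -m pendant '[[[-0.24,3.4,0.05,0,0,0,1],[0,3.4,0,0,0,0,1],[0,3.4,0,0,0,0,1],[0,3.4,0,0,0,0,1],[0,3.4,0,0,0,0,1],[0,3.0,0,0,0,0,1],[0,2.0,0,0,0,0,1],[0,0,0,0,0,0,1]]]' && python3 -m pendant '[[[0,1.5,0,0,0,0,1],[0,1.5,0,0,0,0,1],[0,1.2,0,0,0,0,1],[0,0.6,0,0,0,0,1],[0,0,0,0,0,0,0.7],[0,0,0,0,0,0,0.5],[0,0,0,0,0,0,0.3],[0,0,0,0,0,0,0.3],[0,0,0,0,0,0,0.2]]]'  && python3 -m pendant '[[[0,0,0,0,0,0,0],[0,0,0,0,0,0,0],[0,0,0,0,0,0,0],[0,0,0,0,0,0,0],[0,0,0,0,0,0,0],[0,0,0,0,0,0,0]]]'
```

```text
clock: 5.23
tool_pos: [0.465, -0.2117, 0.1224]
orientation: [-89.6, -0.2, 103.1]
force: [-0.5, 0.4, -0.1]
opening: 0.0876
clock: 5.98
tool_pos: [0.4684, -0.2123, 0.0794]
orientation: [-90.1, 0.0, 103.0]
force: [-0.6, -0.6, 0.8]
opening: 0.0602
clock: 6.48
tool_pos: [0.4678, -0.2123, 0.0785]
orientation: [-90.0, -0.0, 103.0]
force: [-0.4, 0.7, -0.0]
opening: 0.0199
```

```bash
python3 -m pendant '[[[0,0,0,0,0,0,0],[0,0,0,0,0,0,0],[0,0,0,0,0,0,0],[0,0,0,0,0,0,0]]]'; python3 -c "
from plant import ctrl;o=ctrl.get_obs();print(o['force'],o['moment'],o['joint_pos'],o['opening'])"
```

```text
clock: 6.82
tool_pos: [0.4657, -0.2128, 0.0784]
orientation: [-89.8, -0.0, 103.0]
force: [-6.3, -3.0, 5.0]
opening: 0.0139
[-6.26302005 -2.98902793  4.9972867 ] [-1.07433533  2.15838926  0.0524634 ] [ -2.53433714  14.08100833 -30.5962751    0.05083354 -45.5414026
  15.45081075] 0.013929192215446194
```

```bash
python3 -m pendant '[[[0,0,0.2,0,-5,0,0],[0,0,0,0,-7,0,0],[0,0,0,0,-7,0,0],[0,0,0,0,-7,0,0],[0,0,0,0,-7,0,0],[0,0,0,0,-7,0,0],[0,0,0,0,-7,0,0],[0,0,0,0,-7,0,0],[0,0,0,0,-7,0,0],[0,0,0,0,-7,0,0],[0,0,0,0,-7,0,0],[0,0,0,0,0,0,0]]]'; python3 -c "
from plant import ctrl;o=ctrl.get_obs();print(o['force'],o['moment'],o['joint_pos'],o['opening'])"
```

```text
clock: 7.82
tool_pos: [0.4655, -0.2131, 0.0785]
orientation: [-90.0, -0.1, 178.3]
force: [-0.1, -4.5, 0.5]
opening: 0.0139
[-0.13743682 -4.50808554  0.4530038 ] [-1.4590548   0.49991622  0.02370929] [-2.57429633e+00  1.39851433e+01 -3.07269074e+01  4.21111417e-02
 -4.53414451e+01  9.08404468e+01] 0.013949629318410036
```

```bash
python3 -m pendant '[[[0,0,0,0,-5,0,0],[0,0,0,0,-4,0,0],[0,0,0,0,-3,0,0],[0,0,0,0,-2,0,0],[0,0,0,0,-2,0,0],[0,0,0,0,0,0,0],[0,0,0,0,0,0,0]]]'; python3 -c "
from plant import ctrl;o=ctrl.get_obs();print(o['force'],o['moment'],o['joint_pos'],o['opening'])"
```

```text
clock: 8.4
tool_pos: [0.4656, -0.2131, 0.0785]
orientation: [-90.0, -0.0, -166.3]
force: [-2.2, -4.3, -0.2]
opening: 0.0139
[-2.18690866 -4.3422164  -0.21475883] [-2.02122265  0.46991414 -0.73268367] [-2.58501032e+00  1.39781953e+01 -3.07195469e+01  1.83498607e-02
 -4.53336124e+01  1.06242616e+02] 0.01393203254027463
```

```bash
python3 -m pendant '[[[0,0,0,0,-2,0,0],[0,0,0,0,-1,0,0],[0,0,0,0,0,0,0],[0,0,0,0,0,0,0]]]'; python3 -c "
from plant import ctrl;o=ctrl.get_obs();print(o['force'],o['moment'],o['joint_pos'],o['opening'])"
```

```text
clock: 8.73
tool_pos: [0.4653, -0.2132, 0.0785]
orientation: [-90.0, -0.1, -163.3]
force: [-2.7, -5.7, 0.2]
opening: 0.0148
[-2.67332115 -5.7329898   0.23204173] [-2.12796717  0.75753612 -0.8026231 ] [-2.59150633e+00  1.39768842e+01 -3.07310841e+01  2.03681325e-02
 -4.53537482e+01  1.09248348e+02] 0.014843697272632288
```

```bash
python3 -m pendant '[[[0,0,0,0,0,0,0.6],[0,0,0,0,0,0,1],[0,0,0,0,0,0,1],[0,0,0,0,0,0,1],[0,-2,0,0,0,0,1],[0,-4,0,0,0,0,1],[0,-4,0,0,0,0,1],[0,-4,0,0,0,0,1],[0,-4,0,0,5.5,0,1],[0,0,0,0,0,0,1]]]'; python3 -c "
from h import *
S=snapshot('scene');T=snapshot('top')
crop(S,(165,200,330,395),3,'b1.png');crop(T,(345,180,465,290),5,'b2.png')
a=cv2.imread('pics/b1.png');b=cv2.imread('pics/b2.png');h=max(a.shape[0],b.shape[0])
f=lambda i:cv2.copyMakeBorder(i,0,h-i.shape[0],0,0,0)
g=np.hstack([f(a),f(b)]);k=800/g.shape[1];cv2.imwrite('pics/b.png',cv2.resize(g,None,fx=k,fy=k,interpolation=cv2.INTER_AREA))"
```

```text
clock: 9.57
tool_pos: [0.4697, -0.2138, 0.2674]
orientation: [-89.7, 0.7, -168.8]
force: [1.6, -0.7, 0.8]
opening: 0.0757
```

View pics/b.png

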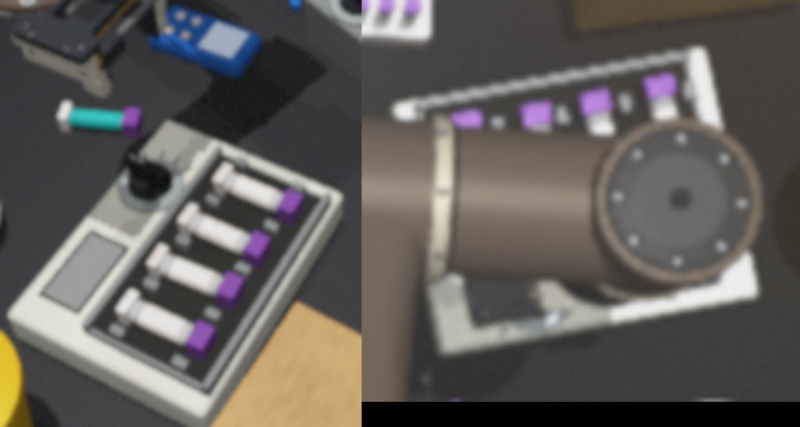

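```bash
python3 - <<'E' | tail -20
from fit import *
L=lambda X:((P(0,0,-M[2])(X-[M[0],M[1],0]))).round(4)
for s,t in (((240.5,347.2),(428.7,213.9)),((254.4,325.7),(411.4,217.8)),((268.4,307.2),(394.8,221.7))):
    X,e=tri(S,s,T,t); print(X.round(4),np.round(e,4),L(X))
S=snapshot("scene")
for d in silhouettes(S,"tube1"):
    ys,xs=np.nonzero(d["mask"]); u=(xs.mean(),ys.mean()); X=ray(S,u,.083); print(round(d["confidence"],2),np.round(u,1),X.round(4),L(X))
E
```

```text
[ 0.554  -0.2505  0.1956 -0.004 ] 11.21 
 [[-0.5, 0.5], [-0.4, 0.1], [0.4, 0.3], [0.2, 0.3], [-0.2, -0.2], [1.4, -0.3], [0.7, 1.3], [-1.1, -0.0]]
[ 0.5519  0.25   -0.1444 -0.0014] -8.27 
 [[-1.2, 0.2], [-0.9, -0.4], [0.2, -0.4], [0.4, 0.6], [-0.3, -0.3], [1.8, 0.3], [-0.3, 0.5], [-1.3, 0.1]]
[ 0.6184 -0.3338  0.0891] [0.0025 0.0025] [[ 0.047  -0.0941  0.0891]]
[ 0.6044 -0.2759  0.0888] [0.0025 0.0025] [[ 0.0445 -0.0346  0.0888]]
[ 0.5923 -0.2194  0.0852] [0.0006 0.0006] [[0.0436 0.0231 0.0852]]
0.97 [254.1 325.5] [ 0.5991 -0.2755  0.083 ] [[ 0.0393 -0.0332  0.083 ]]
0.79 [ 93.1 357.3] [ 0.3866 -0.5477  0.083 ] [[-0.222 -0.259  0.083]]
0.75 [241.1 347.6] [ 0.6155 -0.3335  0.083 ] [[ 0.0442 -0.0934  0.083 ]]
0.65 [267.9 306.9] [ 0.5892 -0.2189  0.083 ] [[0.0407 0.0242 0.083 ]]
0.58 [282.9 287.8] [ 0.5804 -0.1557  0.083 ] [[0.0443 0.0879 0.083 ]]
```

```bash
python3 -m pendant '[[[0,0,0,0,0,0,0.5],[0,0,0,0,0,0,0.5]]]'
cat > d.py <<'E'
import sys,numpy as np
from plant import ctrl
o=ctrl.get_obs(); p=np.array(o["tool_pos"]); a=np.radians(o["orientation"][2])
t=np.array([float(v) for v in sys.argv[1:4]]); d=(t-p)*100
print("now",p.round(4),"yaw",o["orientation"].round(2),"d tool x %.2f y %.2f z %.2f"%(d[0]*np.cos(a)+d[1]*np.sin(a),-d[2],-d[0]*np.sin(a)+d[1]*np.cos(a)))
if len(sys.argv)>4: print("ry",((-(float(sys.argv[4])-np.degrees(a))+180)%360)-180)
E
python3 d.py .577 -.156 .07 191.2
```

```text
clock: 9.93
tool_pos: [0.4654, -0.2126, 0.2573]
orientation: [-90.0, -0.1, -168.5]
force: [-0.1, 0.2, -0.4]
opening: 0.0793
now [ 0.4654 -0.2126  0.2573] yaw [-9.0040e+01 -1.3000e-01 -1.6853e+02] d tool x -12.06 y 18.73 z -3.32
ry 0.2711457597565641
```

```bash
python3 -m pendant '[[[-3,1,-0.83,0,0,0,0.5],[-3,1,-0.83,0,0,0,0.5],[-3,1,-0.83,0,0,0,0.5],[-3,1,-0.83,0,0,0,0.5],[0,3,0,0,0,0,0.5],[0,3,0,0,0,0,0.5],[0,3,0,0,0,0,0.5],[0,0,0,0,0,0,0.5],[0,0,0,0,0,0,0.5]]]'; python3 d.py .577 -.156 .07 191.2; python3 -c "
from h import *
S=snapshot('scene');crop(S,(185,200,350,350),4,'c1.png')"
```

```text
clock: 10.68
tool_pos: [0.5757, -0.1565, 0.1268]
orientation: [-90.0, -0.3, -168.5]
force: [0.6, -0.8, 1.5]
opening: 0.0437
now [ 0.5757 -0.1565  0.1268] yaw [ -90.03   -0.3  -168.52] d tool x -0.14 y 5.68 z -0.02
ry 0.2797387078568363
```

View pics/c1.png

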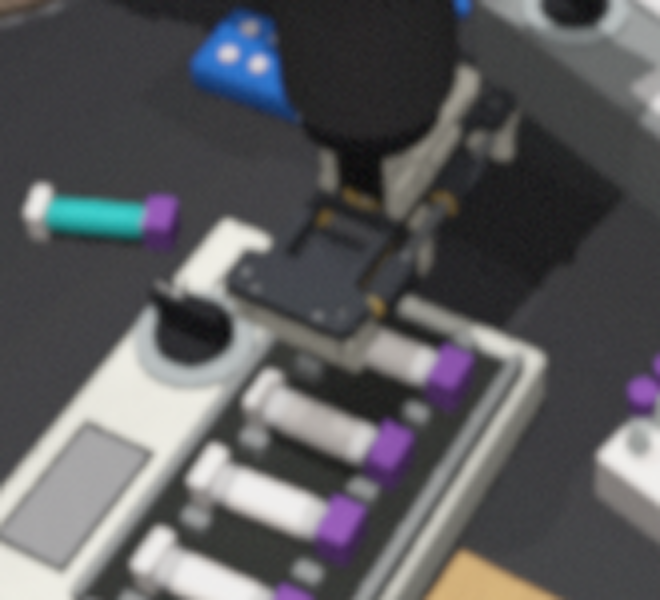

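```bash
python3 -m pendant '[[[-0.1,1.5,0,0,0,0,0.5],[0,1.5,0,0,0,0,0.5],[0,1.5,0,0,0,0,0.5],[0,1.1,0,0,0,0,0.5],[0,0,0,0,0,0,0.5],[0,0,0,0,0,0,0],[0,0,0,0,0,0,0],[0,0,0,0,0,0,0],[0,0,0,0,0,0,0],[0,0,0,0,0,0,0],[0,0,0,0,0,0,0]]]'; python3 d.py .577 -.156 .07 191.2; python3 -c "
from h import *
S=snapshot('scene');crop(S,(185,200,350,350),4,'c2.png')"
```

```text
clock: 11.65
tool_pos: [0.5786, -0.1562, 0.0736]
orientation: [-90.0, 0.1, -168.5]
force: [-0.9, 0.6, 6.3]
opening: 0.0211
now [ 0.5786 -0.1562  0.0736] yaw [-8.9970e+01  8.0000e-02 -1.6851e+02] d tool x 0.15 y 0.36 z -0.05
ry 0.28767898811577197
```

View pics/c2.png

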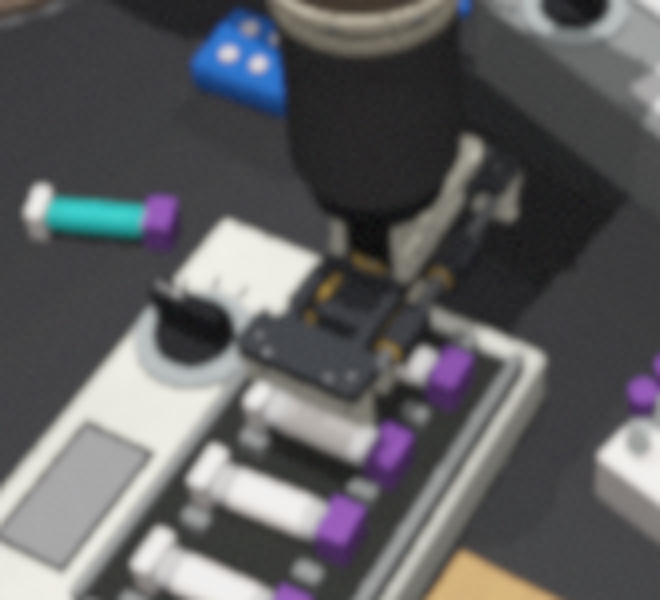

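```bash
python3 -m pendant '[[[0,-1,0,0,0,0,0],[0,-2,0,0,0,0,0],[0,-3,0,0,0,0,0],[0,-4,0,0,0,0,0],[0,-4,0,0,0,0,0],[0,-3,0,0,0,0,0],[0,-1,0,0,0,0,0]]]' && python3 -m pendant '[[[0.11,0,-2,0,-3,0,0],[0.11,0,-3.5,0,0,0,0],[0.11,0,-3.9,0,0,0,0],[0.11,0,-3.9,0,0,0,0],[0.11,0,-3.9,0,0,0,0],[0.11,0,-3.9,0,0,0,0],[0.11,0,-3.9,0,0,0,0],[0.11,0,-3.9,0,0,0,0],[0.11,0,-3.9,0,0,0,0],[0.11,0,-3.9,0,0,0,0],[0.11,0,-3.5,0,0,0,0],[0.11,0,-2.5,0,0,0,0]]]' && python3 -m pendant '[[[0,0,0,0,-7,0,0],[0,0,0,0,-7,0,0],[0,0,0,0,-7,0,0],[0,0,0,0,-7,0,0],[0,0,0,0,-7,0,0],[0,0,0,0,-7,0,0],[0,0,0,0,-7,0,0],[0,0,0,0,-7,0,0],[0,0,0,0,-7,0,0],[0,0,0,0,-4,0,0],[0,0,0,0,0,0,0]]]'; python3 d.py .4815 .26 .037 261.7
```

```text
clock: 12.28
tool_pos: [0.5798, -0.1566, 0.2591]
orientation: [-89.8, 0.4, -168.5]
force: [0.9, -0.9, 0.4]
opening: 0.0209
clock: 13.28
tool_pos: [0.4582, 0.2567, 0.2528]
orientation: [-90.0, -0.0, -165.5]
force: [-0.2, -0.3, -0.1]
opening: 0.0214
clock: 14.2
tool_pos: [0.4592, 0.2541, 0.2526]
orientation: [-90.0, -0.0, -98.4]
force: [0.5, 0.4, -0.8]
opening: 0.0213
now [0.4592 0.2541 0.2526] yaw [-9.002e+01 -2.000e-02 -9.836e+01] d tool x -0.91 y 21.56 z 2.12
ry -0.05970616135726914
```

```bash
python3 -m pendant '[[[-0.45,2,1.06,0,0,0,0],[-0.45,3,1.06,0,0,0,0],[0,3,0,0,0,0,0],[0,3,0,0,0,0,0],[0,0,0,0,0,0,0],[0,0,0,0,0,0,0]]]'; python3 d.py .4815 .26 .037 261.7;python3 -c "
from h import *
S=snapshot('scene');crop(S,(285,80,445,260),3,'c3.png');T=snapshot('top');crop(T,(195,160,325,290),4,'c4.png')
a=cv2.imread('pics/c3.png');b=cv2.imread('pics/c4.png');h=max(a.shape[0],b.shape[0])
f=lambda i:cv2.copyMakeBorder(i,0,h-i.shape[0],0,0,0)
g=np.hstack([f(a),f(b)]);k=800/g.shape[1];cv2.imwrite('pics/cc.png',cv2.resize(g,None,fx=k,fy=k,interpolation=cv2.INTER_AREA))"
```

```text
clock: 14.7
tool_pos: [0.4812, 0.2593, 0.1418]
orientation: [-90.1, -0.2, -98.6]
force: [1.2, 0.9, 0.7]
opening: 0.0209
now [0.4812 0.2593 0.1418] yaw [-90.1   -0.19 -98.64] d tool x -0.08 y 10.48 z 0.02
ry -0.33740191281941634
```

View pics/cc.png

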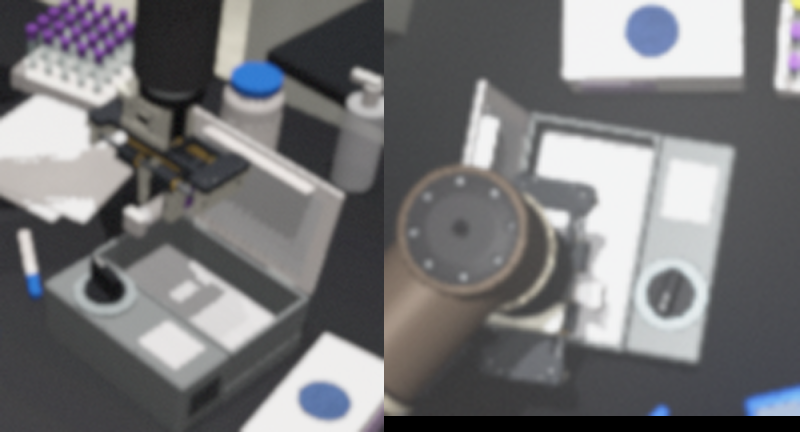

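```bash
python3 -m pendant '[[[0.3,2,0,0,0,0,0],[0,2,0,0,0,0,0],[0,2,0,0,0,0,0],[0,2,0,0,0,0,0],[0,1.2,0,0,0,0,0],[0,0.6,0,0,0,0,0],[0,0.4,0,0,0,0,0],[0,0,0,0,0,0,0],[0,0,0,0,0,0,0]]]'; python3 d.py .4815 .256 .037 261.7;python3 -c "
from h import *
S=snapshot('scene');crop(S,(285,80,445,260),3,'d3.png');T=snapshot('top');crop(T,(195,160,325,290),4,'d4.png')
a=cv2.imread('pics/d3.png');b=cv2.imread('pics/d4.png');h=max(a.shape[0],b.shape[0])
f=lambda i:cv2.copyMakeBorder(i,0,h-i.shape[0],0,0,0)
g=np.hstack([f(a),f(b)]);k=800/g.shape[1];cv2.imwrite('pics/dd.png',cv2.resize(g,None,fx=k,fy=k,interpolation=cv2.INTER_AREA))"
```

```text
clock: 15.55
tool_pos: [0.4821, 0.2579, 0.0419]
orientation: [-89.9, 0.1, -98.5]
force: [-0.2, 0.2, -0.5]
opening: 0.0214
now [0.4821 0.2579 0.0419] yaw [-8.993e+01  9.000e-02 -9.853e+01] d tool x 0.19 y 0.49 z -0.03
ry -0.2258770343007086
```

View pics/dd.png

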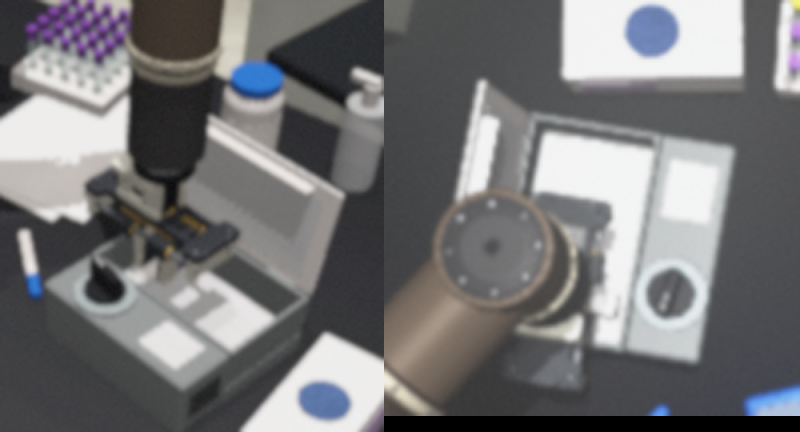

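Now at TCP 42 mm, tube inside the well. Lower slightly, release a little, lift.

```bash
python3 -m pendant '[[[0.1,0.4,0,0,0,0,0],[0,0,0,0,0,0,0],[0,0,0,0,0,0,0.3],[0,0,0,0,0,0,0.33],[0,0,0,0,0,0,0.33],[0,0,0,0,0,0,0.33],[0,-1,0,0,0,0,0.33],[0,-2,0,0,0,0,0.33],[0,-4,0,0,0,0,0.33],[0,-4,0,0,0,0,0.4],[0,-4,0,0,0,0,0.5],[0,-4,0,0,0,0,0.5]]]'; python3 d.py .586 -.2155 .25 191.2; python3 -c "
from h import *
S=snapshot('scene');crop(S,(285,80,445,260),4,'e3.png')"
```

```text
clock: 16.65
tool_pos: [0.4809, 0.2557, 0.2296]
orientation: [-90.0, 0.0, -98.5]
force: [0.2, 0.6, -0.6]
opening: 0.0414
now [0.4809 0.2557 0.2296] yaw [-8.997e+01  3.000e-02 -9.853e+01] d tool x 45.04 y -2.04 z 17.39
ry 70.26979516727727
```

View pics/e3.png

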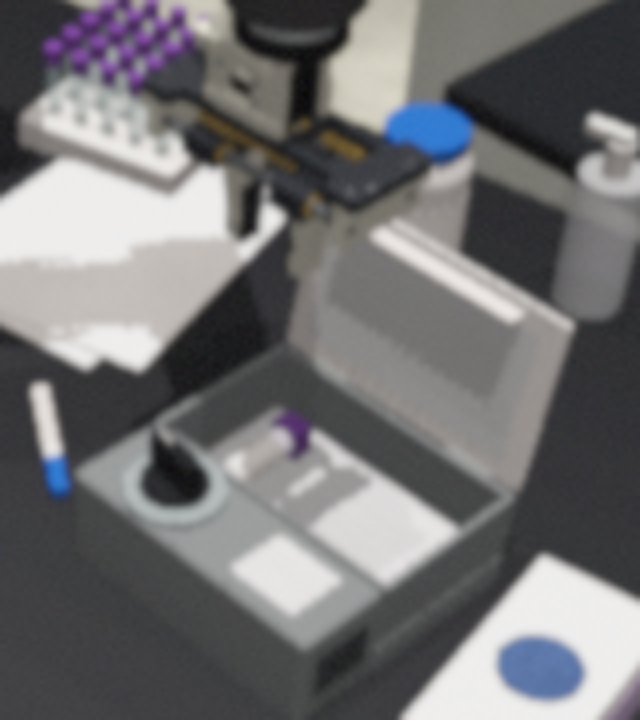

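```bash
python3 -m pendant '[[[3.77,0,1.47,0,0,0,0.5],[3.77,0,1.47,0,0,0,0.5],[3.77,0,1.47,0,0,0,0.5],[3.77,0,1.47,0,0,0,0.5],[3.77,0,1.47,0,0,0,0.5],[3.77,0,1.47,0,0,0,0.5],[3.77,0,1.47,0,0,0,0.5],[3.77,0,1.47,0,0,0,0.5],[3.77,0,1.47,0,0,0,0.5],[3.77,0,1.47,0,0,0,0.5],[3.77,0,1.47,0,0,0,0.5],[3.77,0,1.47,0,0,0,0.5]]]' && python3 -m pendant '[[[0,0,0,0,7,0,0.5],[0,0,0,0,7,0,0.5],[0,0,0,0,7,0,0.5],[0,0,0,0,7,0,0.5],[0,0,0,0,7,0,0.5],[0,0,0,0,7,0,0.5],[0,0,0,0,7,0,0.5],[0,0,0,0,7,0,0.5],[0,0,0,0,7,0,0.5],[0,0,0,0,7,0,0.5],[0,0,0,0,0,0,0.5]]]'; python3 d.py .589 -.217 .15 191.2; python3 -c "
from h import *
S=snapshot('scene');crop(S,(165,200,330,395),4,'f.png')"
```

```text
clock: 17.7
tool_pos: [0.5885, -0.2185, 0.2275]
orientation: [-89.9, -0.1, -98.8]
force: [-1.5, 0.4, 0.9]
opening: 0.0439
clock: 18.62
tool_pos: [0.5885, -0.2163, 0.2273]
orientation: [-89.9, -0.0, -169.0]
force: [-0.1, 0.8, -0.1]
opening: 0.0436
now [ 0.5885 -0.2163  0.2273] yaw [ -89.88   -0.   -168.97] d tool x -0.04 y 7.73 z 0.08
ry -0.17130989061979562
```

View pics/f.png

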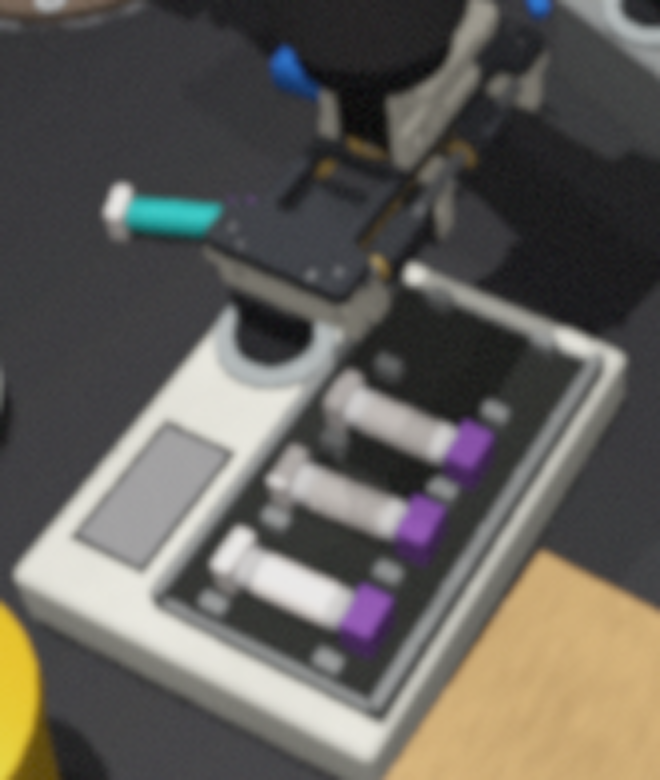

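```bash
python3 -m pendant '[[[0,3,0,0,0,0,0.5],[0,3,0,0,0,0,0.5],[0,3,0,0,0,0,0.5],[0,2.5,0,0,0,0,0.5],[0,1.5,0,0,0,0,0.5],[0,1.5,0,0,0,0,0.5],[0,1,0,0,0,0,0.5],[0,0,0,0,0,0,0.5],[0,0,0,0,0,0,0],[0,0,0,0,0,0,0],[0,0,0,0,0,0,0],[0,0,0,0,0,0,0]]]' && python3 -m pendant '[[[0,0,0,0,0,0,0],[0,0,0,0,0,0,0],[0,0,0,0,0,0,0]]]';python3 -c "
from h import *
S=snapshot('scene');crop(S,(165,200,330,395),4,'f2.png')"
```

```text
clock: 19.67
tool_pos: [0.5892, -0.2168, 0.0728]
orientation: [-89.8, 0.1, -168.6]
force: [0.9, -1.1, 0.2]
opening: 0.0227
clock: 19.92
tool_pos: [0.5892, -0.2168, 0.0727]
orientation: [-89.8, 0.1, -168.6]
force: [-1.3, 0.4, 6.3]
opening: 0.0213
```

View pics/f2.png

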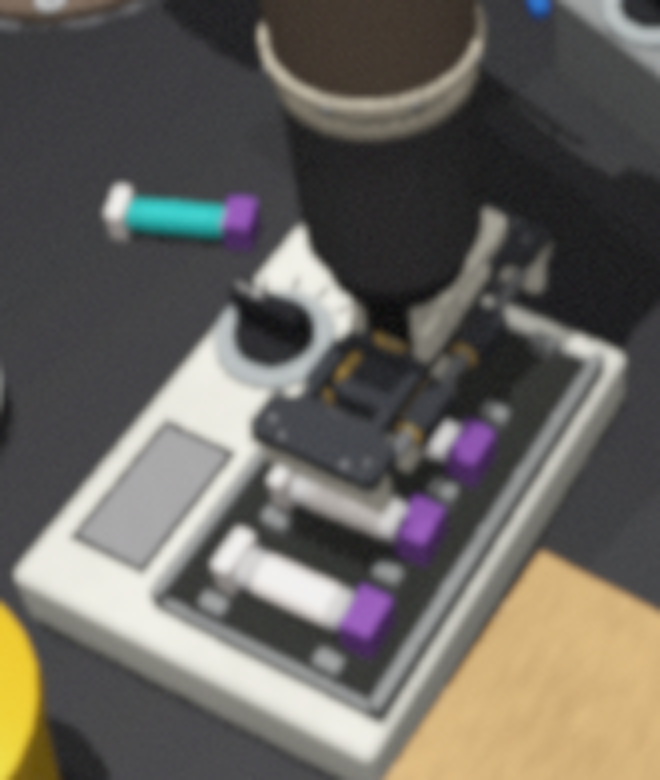

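```bash
python3 -m pendant '[[[0,-1,0,0,0,0,0],[0,-2,0,0,0,0,0],[0,-3,0,0,0,0,0],[0,-4,0,0,0,0,0],[0,-4,0,0,0,0,0],[0,-3,0,0,0,0,0],[0,-1,0,0,0,0,0]]]' && python3 -m pendant '[[[-1,0,-3.65,0,0,0,0],[-1,0,-3.65,0,0,0,0],[-1,0,-3.65,0,0,0,0],[-1,0,-3.65,0,0,0,0],[-1,0,-3.65,0,0,0,0],[-1,0,-3.65,0,0,0,0],[-1,0,-3.65,0,0,0,0],[-1,0,-3.65,0,0,0,0],[-1,0,-3.65,0,0,0,0],[-1,0,-3.65,0,0,0,0],[-1,0,-3.65,0,0,0,0],[-1,0,-3.65,0,0,0,0]]]' && python3 -m pendant '[[[0,0,0,0,-7,0,0],[0,0,0,0,-7,0,0],[0,0,0,0,-7,0,0],[0,0,0,0,-7,0,0],[0,0,0,0,-7,0,0],[0,0,0,0,-7,0,0],[0,0,0,0,-7,0,0],[0,0,0,0,-7,0,0],[0,0,0,0,-7,0,0],[0,0,0,0,-7,0,0],[0,0,0,0,0,0,0]]]'; python3 d.py .62 .236 .037 261.7
```

```text
clock: 20.55
tool_pos: [0.5903, -0.2168, 0.2583]
orientation: [-89.7, 0.4, -168.6]
force: [0.6, -0.2, 0.5]
opening: 0.0209
clock: 21.55
tool_pos: [0.6193, 0.2386, 0.2508]
orientation: [-89.9, -0.1, -168.6]
force: [1.0, 0.1, -0.8]
opening: 0.0209
clock: 22.47
tool_pos: [0.6196, 0.2367, 0.2505]
orientation: [-90.0, -0.1, -98.3]
force: [0.3, -0.9, -0.1]
opening: 0.0213
now [0.6196 0.2367 0.2505] yaw [-90.04  -0.13 -98.32] d tool x 0.06 y 21.35 z 0.05
ry -0.023953970863544782
```

```bash
python3 -m pendant '[[[0,3,0,0,0,0,0],[0,3,0,0,0,0,0],[0,3,0,0,0,0,0],[0,3,0,0,0,0,0],[0,3,0,0,0,0,0],[0,2,0,0,0,0,0],[0,1.8,0,0,0,0,0],[0,1,0,0,0,0,0],[0,0.6,0,0,0,0,0],[0,0.5,0,0,0,0,0],[0,0,0,0,0,0,0],[0,0,0,0,0,0,0]]]'; python3 d.py .62 .236 .037 261.7;python3 -c "
from h import *
S=snapshot('scene');crop(S,(285,80,445,260),4,'g3.png')"
```

```text
clock: 23.47
tool_pos: [0.6204, 0.2367, 0.0425]
orientation: [-89.9, -0.1, -98.7]
force: [0.1, -1.1, -0.6]
opening: 0.0209
now [0.6204 0.2367 0.0425] yaw [-8.994e+01 -8.000e-02 -9.868e+01] d tool x 0.07 y 0.55 z -0.03
ry -0.3810773068158255
```

View pics/g3.png

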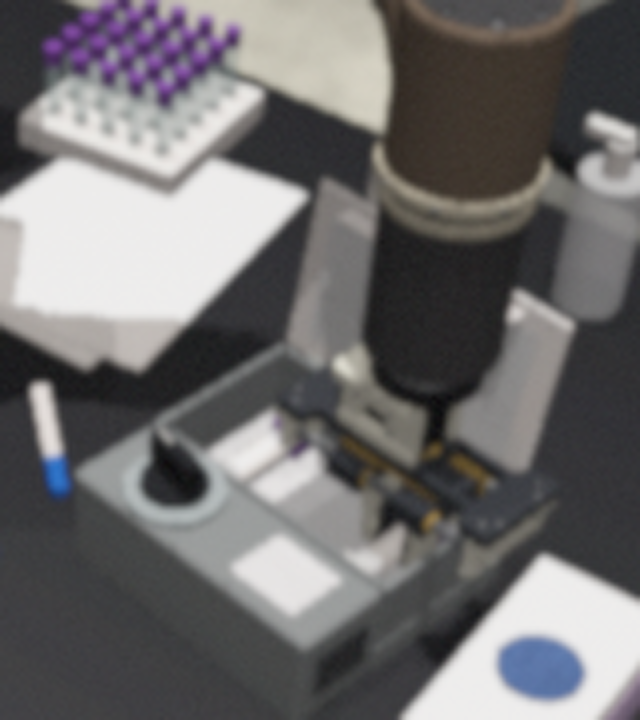

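```bash
python3 -m pendant '[[[0,0.4,0,0,0,0,0],[0,0,0,0,0,0,0],[0,0,0,0,0,0,0.3],[0,0,0,0,0,0,0.33],[0,0,0,0,0,0,0.33],[0,0,0,0,0,0,0.33],[0,-1,0,0,0,0,0.33],[0,-2,0,0,0,0,0.33],[0,-4,0,0,0,0,0.33],[0,-4,0,0,0,0,0.4],[0,-4,0,0,0,0,0.5],[0,-4,0,0,0,0,0.5]]]'; python3 -m pendant '[[[0,0,0,0,0,0,0.5]]]';python3 d.py .599 -.276 .25 191.2; python3 -c "
from h import *
S=snapshot('scene');crop(S,(285,80,445,260),4,'g4.png')"
```

```text
clock: 24.52
tool_pos: [0.6197, 0.2365, 0.2307]
orientation: [-89.9, -0.1, -98.6]
force: [1.0, 1.1, -1.0]
opening: 0.0418
clock: 24.6
tool_pos: [0.6238, 0.2381, 0.2388]
orientation: [-89.3, 0.4, -98.6]
force: [0.5, 0.1, 2.2]
opening: 0.0432
now [0.6238 0.2381 0.2388] yaw [-89.28   0.35 -98.58] d tool x 51.21 y -1.12 z 5.22
ry 70.21675389770468
```

View pics/g4.png

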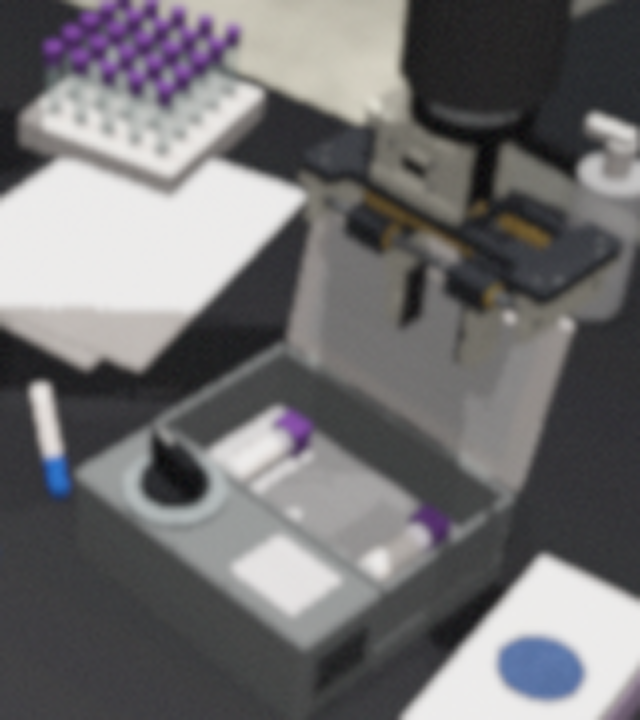

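```bash
python3 -m pendant '[[[2.5,0,0.28,0,0,0,0.5],[4.1,0,0.45,0,0,0,0.5],[4.1,0,0.45,0,0,0,0.5],[4.1,0,0.45,0,0,0,0.5],[4.1,0,0.45,0,0,0,0.5],[4.1,0,0.45,0,0,0,0.5],[4.1,0,0.45,0,0,0,0.5],[4.1,0,0.45,0,0,0,0.5],[4.1,0,0.45,0,0,0,0.5],[4.1,0,0.45,0,0,0,0.5],[4.1,0,0.45,0,0,0,0.5],[4.1,0,0.45,0,0,0,0.5]]]' && python3 -m pendant '[[[3.3,0,0.37,0,0,0,0.5],[0,0,0,0,7,0,0.5],[0,0,0,0,7,0,0.5],[0,0,0,0,7,0,0.5],[0,0,0,0,7,0,0.5],[0,0,0,0,7,0,0.5],[0,0,0,0,7,0,0.5],[0,0,0,0,7,0,0.5],[0,0,0,0,7,0,0.5],[0,0,0,0,7,0,0.5],[0,0,0,0,7,0,0.5],[0,0,0,0,0,0,0.5]]]'; python3 d.py .600 -.275 .15 191.2; python3 -c "
from h import *
S=snapshot('scene');crop(S,(165,200,330,395),4,'i.png')"
```

```text
clock: 25.65
tool_pos: [0.5996, -0.2367, 0.2286]
orientation: [-89.9, -0.9, -99.7]
force: [1.0, 0.7, 0.0]
opening: 0.0438
clock: 26.65
tool_pos: [0.5992, -0.2564, 0.2283]
orientation: [-88.1, -0.4, -170.8]
force: [0.2, 0.1, -0.8]
opening: 0.0442
now [ 0.5992 -0.2564  0.2283] yaw [ -88.11   -0.44 -170.85] d tool x 0.21 y 7.83 z 1.85
ry -2.0477405427932354
```

View pics/i.png

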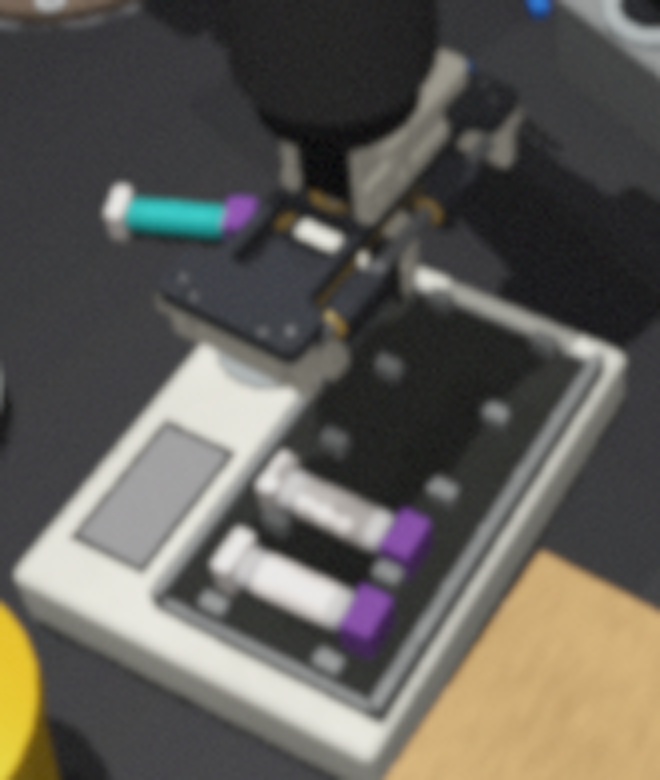

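```bash
python3 -m pendant '[[[0,0,0,0,0,0,0.5],[0,0,0,0,0,0,0.5],[0,0,0,0,0,0,0.5],[0,0,0,0,0,0,0.5]]]'
python3 - <<'E'
from h import *
import pickle
M,C=np.load("poses.npy")
L=lambda X:((P(0,0,-M[2])(X-[M[0],M[1],0]))).round(4)
S=snapshot('scene');T=snapshot('top')
for k,p in(("S",S),("T",T)):
  for d in silhouettes(p,"tube1"):
    ys,xs=np.nonzero(d["mask"]); u=(xs.mean(),ys.mean()); X=ray(p,u,.083); print(k,round(d["confidence"],2),np.round(u,1),X.round(4),L(X), cv2.minAreaRect(np.c_[xs,ys].astype(np.float32)))
crop(T,(345,180,465,290),5,'j.png');crop(S,(205,290,290,370),8,'j2.png')
a=cv2.imread('pics/j.png');b=cv2.imread('pics/j2.png');h=max(a.shape[0],b.shape[0])
f=lambda i:cv2.copyMakeBorder(i,0,h-i.shape[0],0,0,0)
g=np.hstack([f(a),f(b)]);k=800/g.shape[1];cv2.imwrite('pics/jj.png',cv2.resize(g,None,fx=k,fy=k,interpolation=cv2.INTER_AREA))
print(ctrl.get_obs()["joint_pos"])
E
python3 d.py .600 -.275 .15 191.2
```

```text
clock: 27.03
tool_pos: [0.5995, -0.2565, 0.2284]
orientation: [-88.1, -0.4, -170.4]
force: [-0.1, -0.8, 0.1]
opening: 0.0435
S 0.8 [208.3 253. ] [ 0.3591 -0.1935  0.083 ] [[-0.1801  0.0938  0.083 ]] ((210.0, 252.0), (12.0, 36.0), 90.0)
S 0.77 [386.8 214.8] [0.6397 0.2152 0.083 ] [[0.1745 0.4402 0.083 ]] ((386.5000305175781, 215.5), (9.899494171142578, 22.62741470336914), 45.0)
S 0.76 [240.9 347.3] [ 0.6147 -0.3333  0.083 ] [[ 0.0435 -0.0929  0.083 ]] ((240.60708618164062, 346.7792053222656), (45.672386169433594, 15.70584774017334), 25.866357803344727)
S 0.62 [ 92.8 357.5] [ 0.3866 -0.5483  0.083 ] [[-0.2221 -0.2595  0.083 ]] ((92.9692611694336, 360.4834289550781), (13.14983081817627, 43.2601318359375), 1.7899105548858643)
S 0.6 [352.6 191.1] [0.5082 0.235  0.083 ] [[0.0494 0.4851 0.083 ]] ((352.6806945800781, 191.9430694580078), (10.90576171875, 23.218717575073242), 50.710594177246094)
S 0.6 [251.4 328.1] [ 0.599  -0.2841  0.083 ] [[ 0.0376 -0.0416  0.083 ]] ((251.10003662109375, 327.3000183105469), (45.16857147216797, 14.758048057556152), 26.56505012512207)
T 0.79 [260.8 213. ] [0.6
[... 334 characters left out ...]
5.4] [ 0.3519 -0.5237  0.083 ] [[-0.2514 -0.2287  0.083 ]] ((487.0404357910156, 295.7666320800781), (9.618297576904297, 29.998918533325195), 36.38434982299805)
T 0.63 [431.2 224.1] [ 0.5865 -0.3409  0.083 ] [[ 0.0143 -0.0949  0.083 ]] ((431.6341552734375, 223.70730590820312), (12.368331909179688, 8.392796516418457), 83.6598129272461)
T 0.41 [415.5 225.9] [ 0.5798 -0.2884  0.083 ] [[ 0.0179 -0.0422  0.083 ]] ((415.52947998046875, 225.61767578125), (17.947635650634766, 8.48874568939209), 75.96376037597656)
[ -4.88312804  17.94937696  -3.74746982   2.09369095 -68.25330872
 103.62684224]
now [ 0.5995 -0.2565  0.2284] yaw [ -88.1    -0.42 -170.49] d tool x 0.26 y 7.84 z 1.84
ry -1.688341231539198
```

View pics/jj.png

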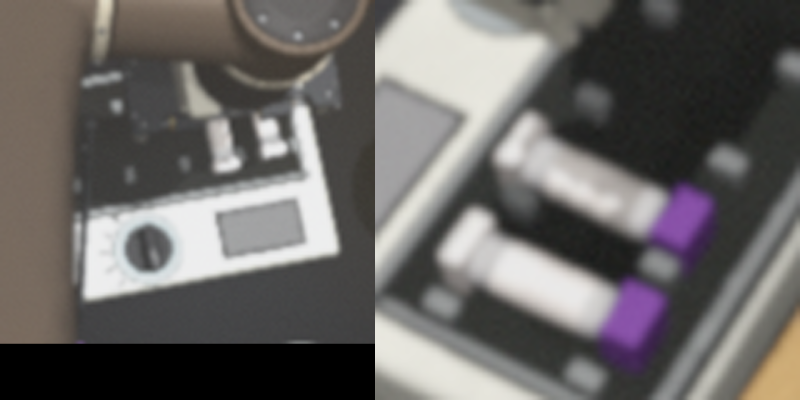

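Tube 3 shifted ~8 mm toward tube 4 (still in its cradle); tool picked up a 1.9° tilt. Correct tilt and approach with a narrower, offset opening.

```bash
python3 -m pendant '[[[0,0,0,-1.9,0,0.4,0.41],[0,0,0,0,-1.7,0,0.41],[0,0,0,0,0,0,0.41]]]'; python3 d.py .5985 -.2795 .1 191.2
```

```text
clock: 27.48
tool_pos: [0.5996, -0.2568, 0.2285]
orientation: [-90.0, -0.0, -168.8]
force: [0.8, -0.5, 0.4]
opening: 0.0366
now [ 0.5996 -0.2568  0.2285] yaw [-9.0010e+01 -1.0000e-02 -1.6875e+02] d tool x 0.55 y 12.85 z 2.21
ry 0.048228714447873244
```

```bash
python3 -m pendant '[[[0.55,3,2.2,0,0,0,0.41],[0,3,0,0,0,0,0.41],[0,3,0,0,0,0,0.41],[0,2.5,0,0,0,0,0.41],[0,0,0,0,0,0,0.41],[0,0,0,0,0,0,0.41]]]'; python3 d.py .5985 -.2795 .07 191.2; python3 -c "
from h import *
S=snapshot('scene');crop(S,(190,230,310,370),5,'k.png')"
```

```text
clock: 27.98
tool_pos: [0.5976, -0.2791, 0.1126]
orientation: [-90.0, -0.2, -168.8]
force: [0.2, -0.5, 1.4]
opening: 0.0361
now [ 0.5976 -0.2791  0.1126] yaw [ -90.03   -0.19 -168.81] d tool x -0.08 y 4.26 z 0.06
ry -0.00968466397659995
```

View pics/k.png

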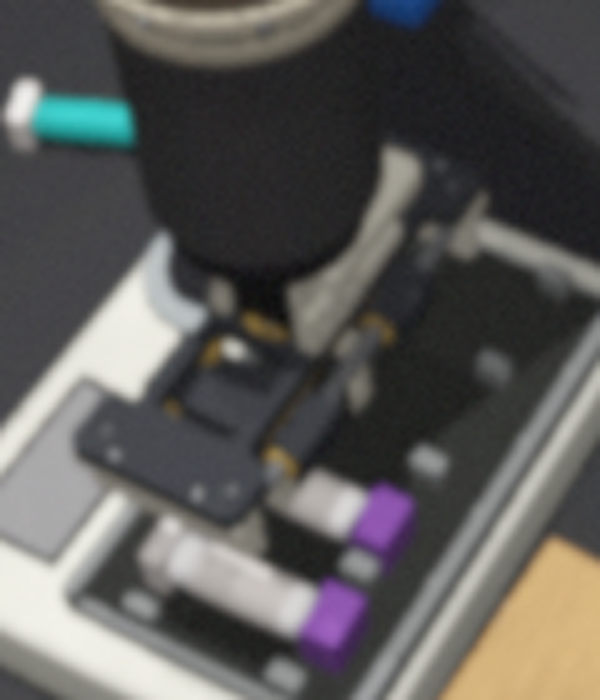

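```bash
python3 -m pendant '[[[0,1,0.05,0,0,0,0.41],[0,1,0,0,0,0,0.41],[0,0.8,0,0,0,0,0.41],[0,0,0,0,0,0,0.41]]]' && python3 -m pendant '[[[0,0.7,0,0,0,0,0.41],[0,0.5,0,0,0,0,0.41],[0,0,0,0,0,0,0.3],[0,0,0,0,0,0,0],[0,0,0,0,0,0,0],[0,0,0,0,0,0,0],[0,0,0,0,0,0,0],[0,0,0,0,0,0,0]]]'; python3 -c "
from h import *
S=snapshot('scene');crop(S,(190,230,310,370),5,'k2.png')"
```

```text
clock: 28.37
tool_pos: [0.5975, -0.2792, 0.0838]
orientation: [-90.1, -0.1, -168.8]
force: [-1.1, -0.0, -0.7]
opening: 0.036
clock: 29.03
tool_pos: [0.5985, -0.2796, 0.0736]
orientation: [-90.0, -0.0, -168.8]
force: [-0.0, 1.1, -0.2]
opening: 0.0213
```

View pics/k2.png

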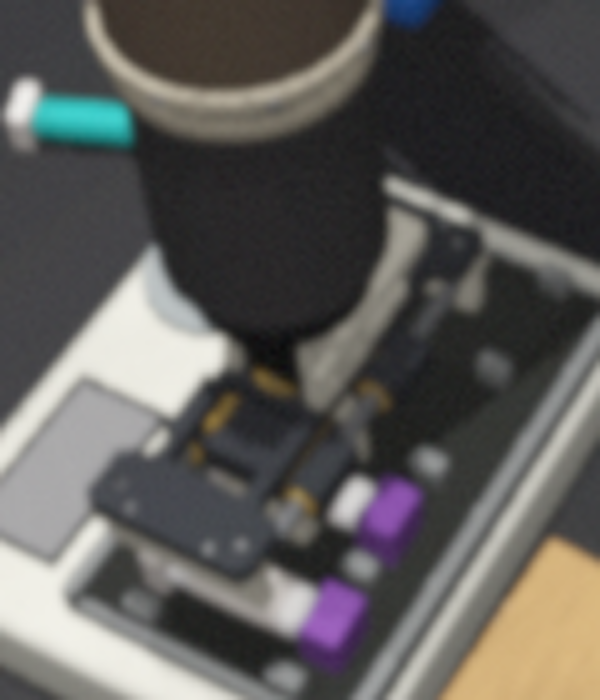

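```bash
python3 -m pendant '[[[0,-1,0,0,0,0,0],[0,-2,0,0,0,0,0],[0,-3,0,0,0,0,0],[0,-4,0,0,0,0,0],[0,-4,0,0,0,0,0],[0,-3,0,0,0,0,0],[0,-1,0,0,0,0,0]]]' && python3 -m pendant '[[[-0.24,0,-3,0,0,0,0],[-0.24,0,-3.8,0,0,0,0],[-0.24,0,-3.8,0,0,0,0],[-0.24,0,-3.8,0,0,0,0],[-0.24,0,-3.8,0,0,0,0],[-0.24,0,-3.8,0,0,0,0],[-0.24,0,-3.8,0,0,0,0],[-0.24,0,-3.8,0,0,0,0],[-0.24,0,-3.8,0,0,0,0],[-0.24,0,-3.8,0,0,0,0],[-0.24,0,-3.8,0,0,0,0],[-0.24,0,-3.8,0,0,0,0]]]' && python3 -m pendant '[[[-0.24,0,-3.8,0,0,0,0],[-0.24,0,-3.4,0,0,0,0],[-0.24,0,-1.2,0,0,0,0],[0,0,0,0,0,0,0]]]' && python3 -m pendant '[[[0,0,0,0,-7,0,0],[0,0,0,0,-7,0,0],[0,0,0,0,-7,0,0],[0,0,0,0,-7,0,0],[0,0,0,0,-7,0,0],[0,0,0,0,-7,0,0],[0,0,0,0,-7,0,0],[0,0,0,0,-7,0,0],[0,0,0,0,-7,0,0],[0,0,0,0,-6.6,0,0],[0,0,0,0,0,0,0]]]'; python3 d.py .528 .249 .037 261.7
```

```text
clock: 29.67
tool_pos: [0.6004, -0.2806, 0.2609]
orientation: [-89.7, 0.4, -168.8]
force: [-0.0, 0.4, -0.1]
opening: 0.0213
clock: 30.67
tool_pos: [0.539, 0.1672, 0.2542]
orientation: [-90.0, 0.0, -168.8]
force: [1.8, -0.2, -0.2]
opening: 0.0209
clock: 31.0
tool_pos: [0.5301, 0.2521, 0.2535]
orientation: [-90.0, -0.0, -168.6]
force: [0.9, 0.2, -0.9]
opening: 0.0208
clock: 31.92
tool_pos: [0.5306, 0.2483, 0.2538]
orientation: [-90.0, -0.0, -99.0]
force: [-0.1, -0.8, -0.8]
opening: 0.0215
now [0.5306 0.2483 0.2538] yaw [-90.02  -0.   -98.95] d tool x -0.03 y 21.68 z -0.26
ry -0.6511727948018233
```

```bash
python3 -m pendant '[[[0,3,0,0,-0.6,0,0],[0,3,0,0,0,0,0],[0,3,0,0,0,0,0],[0,3,0,0,0,0,0],[0,3,0,0,0,0,0],[0,2,0,0,0,0,0],[0,1.8,0,0,0,0,0],[0,1,0,0,0,0,0],[0,0.8,0,0,0,0,0],[0,0.5,0,0,0,0,0],[0,0,0,0,0,0,0],[0,0,0,0,0,0,0]]]' && python3 -m pendant '[[[0,0.5,0,0,0,0,0],[0,0,0,0,0,0,0],[0,0,0,0,0,0,0.3],[0,0,0,0,0,0,0.31],[0,0,0,0,0,0,0.31],[0,0,0,0,0,0,0.31],[0,-1,0,0,0,0,0.31],[0,-2,0,0,0,0,0.31],[0,-4,0,0,0,0,0.31],[0,-4,0,0,0,0,0.4],[0,-4,0,0,0,0,0.5],[0,-4,0,0,0,0,0.5]]]'; python3 -m pendant '[[[0,0,0,0,0,0,0.5],[0,0,0,0,0,0,0.5]]]'; python3 -c "
from h import *
S=snapshot('scene');crop(S,(285,80,445,260),4,'l4.png')"; python3 d.py .6125 -.333 .25 191.2
```

```text
clock: 32.92
tool_pos: [0.5309, 0.2495, 0.0431]
orientation: [-90.0, 0.0, -98.6]
force: [-0.3, -0.2, -0.0]
opening: 0.0209
clock: 33.92
tool_pos: [0.5302, 0.2489, 0.2305]
orientation: [-90.0, 0.0, -98.6]
force: [0.8, 2.0, 0.2]
opening: 0.0409
clock: 34.08
tool_pos: [0.5316, 0.2501, 0.2316]
orientation: [-89.8, 0.3, -98.6]
force: [0.2, 0.9, -1.0]
opening: 0.0432
now [0.5306 0.2494 0.2291] yaw [-89.94   0.13 -98.61] d tool x 56.36 y -2.09 z 16.82
ry 70.18750611955483
```

View pics/l4.png

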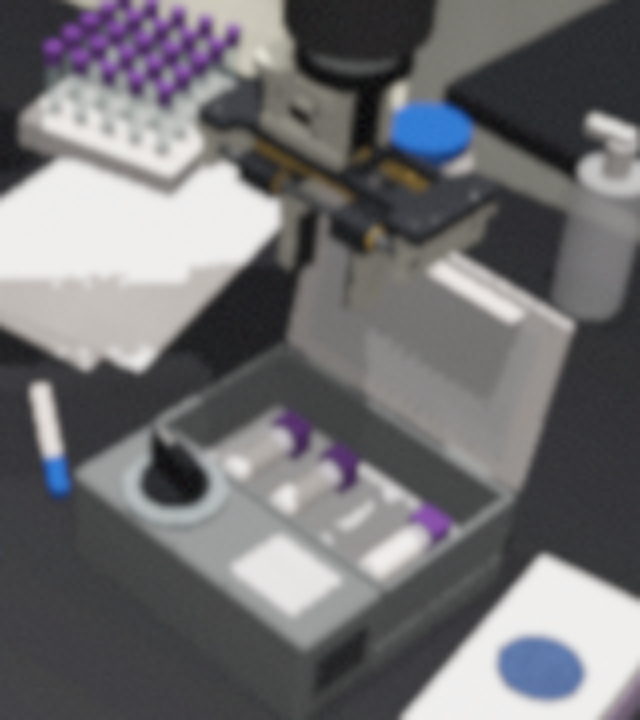

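```bash
python3 -m pendant '[[[3.0,0,0.9,0,0,0,0.5],[3.6,0,1.08,0,0,0,0.5],[3.6,0,1.08,0,0,0,0.5],[3.6,0,1.08,0,0,0,0.5],[3.6,0,1.08,0,0,0,0.5],[3.6,0,1.08,0,0,0,0.5],[3.6,0,1.08,0,0,0,0.5],[3.6,0,1.08,0,0,0,0.5],[3.6,0,1.08,0,0,0,0.5],[3.6,0,1.08,0,0,0,0.5],[3.6,0,1.08,0,0,0,0.5],[3.6,0,1.08,0,0,0,0.5]]]' && python3 -m pendant '[[[3.6,0,1.08,0,0,0,0.5],[3.6,0,1.08,0,0,0,0.5],[3.6,0,1.08,0,0,0,0.5],[2.8,0,0.8,0,0,0,0.5],[0,0,0,0,0,0,0.5],[0,0,0,0,0,0,0.5]]]' && python3 -m pendant '[[[0,0,0,0,6,0,0.5],[0,0,0,0,6.5,0,0.5],[0,0,0,0,6.5,0,0.5],[0,0,0,0,6.5,0,0.5],[0,0,0,0,6.5,0,0.5],[0,0,0,0,6.5,0,0.5],[0,0,0,0,6.5,0,0.5],[0,0,0,0,6.5,0,0.5],[0,0,0,0,6.5,0,0.5],[0,0,0,0,6.5,0,0.5],[0,0,0,0,6.2,0,0.5],[0,0,0,0,0,0,0.5]]]'; python3 d.py .613 -.332 .11 191.2
python3 - <<'E'
from h import *
M,C=np.load("poses.npy")
L=lambda X:((P(0,0,-M[2])(X-[M[0],M[1],0]))).round(4)
S=snapshot('scene')
for d in silhouettes(S,"tube1"):
    ys,xs=np.nonzero(d["mask"]); u=(xs.mean(),ys.mean()); X=ray(S,u,.083); print(round(d["confidence"],2),np.round(u,1),X.round(4),L(X))
crop(S,(165,200,330,395),4,'m.png')
E
```

```text
clock: 35.13
tool_pos: [0.5921, -0.1928, 0.226]
orientation: [-90.2, -0.0, -98.6]
force: [1.6, 0.7, -0.4]
opening: 0.0437
clock: 35.63
tool_pos: [0.6119, -0.2964, 0.2263]
orientation: [-89.7, -3.6, -102.4]
force: [0.0, 0.1, -0.4]
opening: 0.044
clock: 36.63
tool_pos: [0.6125, -0.2947, 0.2278]
orientation: [-86.5, -0.7, -173.2]
force: [-0.8, -0.4, 0.0]
opening: 0.0435
now [ 0.6125 -0.2947  0.2278] yaw [ -86.48   -0.7  -173.23] d tool x 0.39 y 11.78 z 3.71
ry -4.433531651720955
0.72 [353.2 190.6] [0.5084 0.2376 0.083 ] [[0.0501 0.4877 0.083 ]]
0.71 [ 92.7 358.3] [ 0.3879 -0.5495  0.083 ] [[-0.221  -0.2609  0.083 ]]
0.65 [240.3 347.3] [ 0.6137 -0.3341  0.083 ] [[ 0.0423 -0.0936  0.083 ]]
0.58 [208.3 253.6] [ 0.3605 -0.1949  0.083 ] [[-0.179   0.0922  0.083 ]]
0.47 [387.4 214.3] [0.6396 0.2179 0.083 ] [[0.175  0.4429 0.083 ]]
0.46 [364.7 199. ] [0.5552 0.2293 0.083 ] [[0.0944 0.4705 0.083 ]]
```

View pics/m.png

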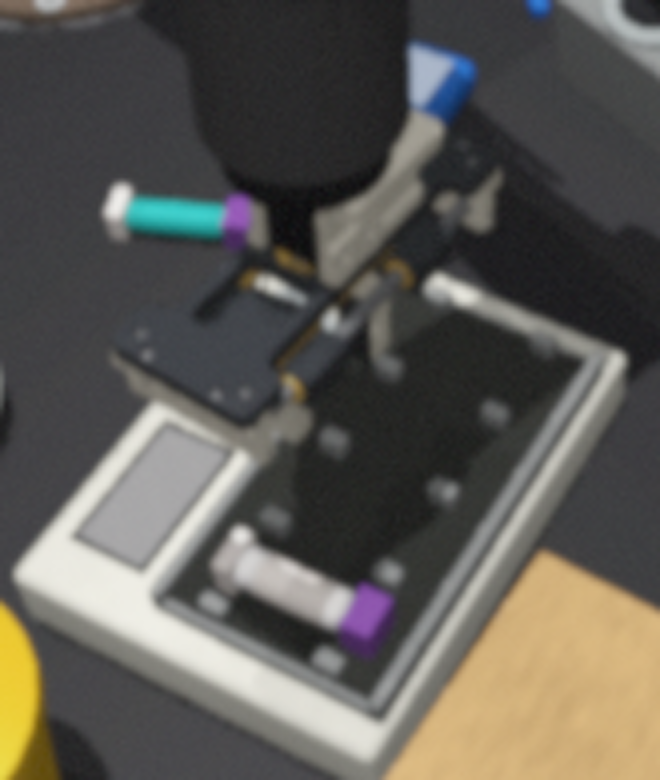

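```bash
python3 -m pendant '[[[0,0,0,-3.5,0,0.7,0.5],[0,0,0,0,-4.4,0,0.5],[0,0,0,0,0,0,0.5]]]'; python3 d.py .613 -.332 .11 191.2
```

```text
clock: 36.98
tool_pos: [0.6127, -0.2961, 0.228]
orientation: [-90.0, 0.0, -168.3]
force: [0.6, -1.2, 0.2]
opening: 0.0441
now [ 0.6127 -0.2961  0.228 ] yaw [-8.9970e+01  1.0000e-02 -1.6825e+02] d tool x 0.70 y 11.80 z 3.52
ry 0.5458580504563315
```

```bash
python3 -m pendant '[[[0.7,2,3.5,0,0.5,0,0.5],[0,3,0,0,0,0,0.5],[0,3,0,0,0,0,0.5],[0,3,0,0,0,0,0.5],[0,0.8,0,0,0,0,0.5],[0,0,0,0,0,0,0.5],[0,0,0,0,0,0,0.5]]]'; python3 d.py .613 -.332 .07 191.2; python3 -c "
from h import *
S=snapshot('scene');crop(S,(170,250,300,390),5,'n.png')"
```

```text
clock: 37.57
tool_pos: [0.6133, -0.3318, 0.1108]
orientation: [-89.9, -0.0, -169.0]
force: [0.1, -0.5, 1.1]
opening: 0.0439
now [ 0.6133 -0.3318  0.1108] yaw [-8.9900e+01 -2.0000e-02 -1.6904e+02] d tool x 0.03 y 4.08 z 0.02
ry -0.24329751923664844
```

View pics/n.png

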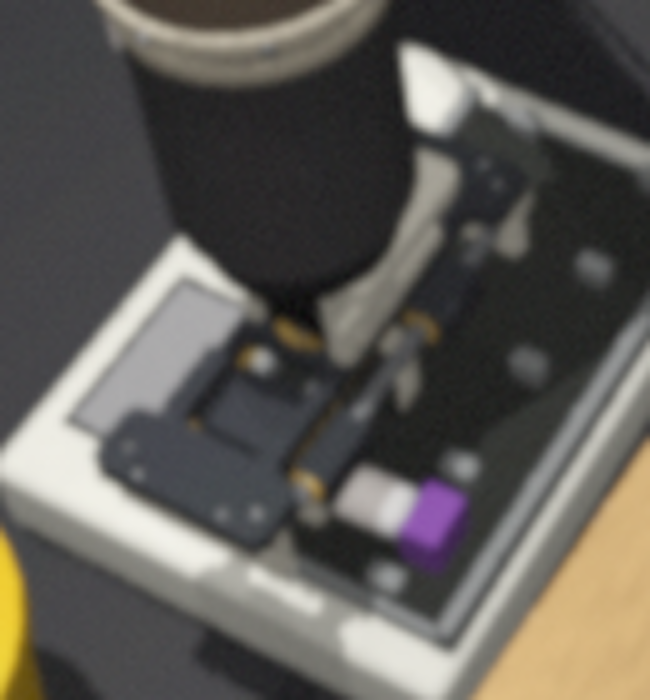

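```bash
python3 -m pendant '[[[0,1,0,0,0,0,0.45],[0,1,0,0,0,0,0.45],[0,0.8,0,0,0,0,0.45],[0,0.6,0,0,0,0,0.45],[0,0.5,0,0,0,0,0.45],[0,0,0,0,0,0,0.45],[0,0,0,0,0,0,0],[0,0,0,0,0,0,0],[0,0,0,0,0,0,0],[0,0,0,0,0,0,0],[0,0,0,0,0,0,0],[0,0,0,0,0,0,0]]]'; python3 -c "
from h import *
S=snapshot('scene');crop(S,(170,250,300,390),5,'n2.png')"
```

```text
clock: 38.62
tool_pos: [0.613, -0.3319, 0.0714]
orientation: [-89.9, 0.0, -169.1]
force: [0.7, 0.1, 0.9]
opening: 0.0217
```

View pics/n2.png

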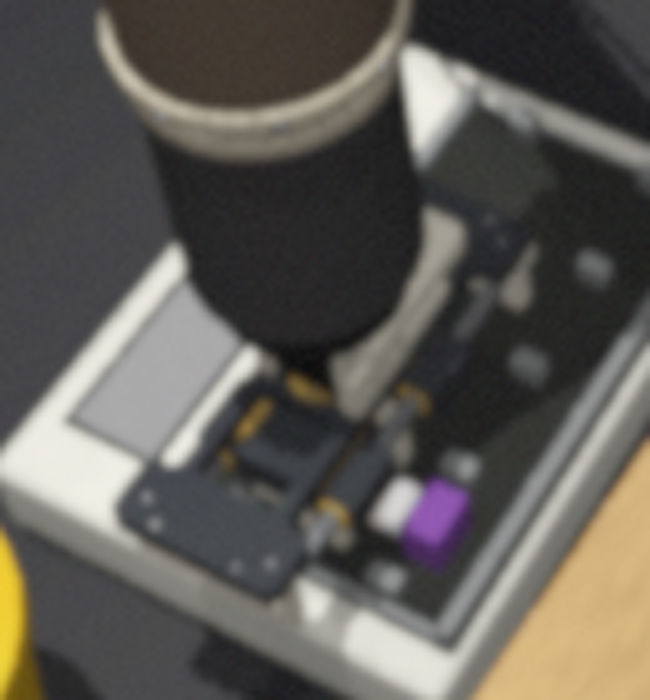

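```bash
python3 -m pendant '[[[0,-1,0,0,0,0,0],[0,-2,0,0,0,0,0],[0,-3,0,0,0,0,0],[0,-4,0,0,0,0,0],[0,-4,0,0,0,0,0],[0,-3,0,0,0,0,0],[0,-1,0,0,0,0,0]]]' && python3 -m pendant '[[[-0.4,0,-3,0,0,0,0],[-0.5,0,-3.9,0,0,0,0],[-0.5,0,-3.9,0,0,0,0],[-0.5,0,-3.9,0,0,0,0],[-0.5,0,-3.9,0,0,0,0],[-0.5,0,-3.9,0,0,0,0],[-0.5,0,-3.9,0,0,0,0],[-0.5,0,-3.9,0,0,0,0],[-0.5,0,-3.9,0,0,0,0],[-0.5,0,-3.9,0,0,0,0],[-0.5,0,-3.9,0,0,0,0],[-0.5,0,-3.9,0,0,0,0]]]' && python3 -m pendant '[[[-0.5,0,-3.9,0,0,0,0],[-0.5,0,-3.9,0,0,0,0],[-0.4,0,-3.5,0,0,0,0],[0,0,0,0,0,0,0]]]' && python3 -m pendant '[[[0,0,0,0,-7,0,0],[0,0,0,0,-7,0,0],[0,0,0,0,-7,0,0],[0,0,0,0,-7,0,0],[0,0,0,0,-7,0,0],[0,0,0,0,-7,0,0],[0,0,0,0,-7,0,0],[0,0,0,0,-7,0,0],[0,0,0,0,-7,0,0],[0,0,0,0,-6.4,0,0],[0,0,0,0,0,0,0],[0,0,0,0,0,0,0]]]'; python3 d.py .576 .243 .037 261.7
```

```text
clock: 39.25
tool_pos: [0.6144, -0.3327, 0.2584]
orientation: [-89.7, 0.4, -169.1]
force: [0.1, -0.9, 0.5]
opening: 0.021
clock: 40.25
tool_pos: [0.5831, 0.1321, 0.251]
orientation: [-90.0, 0.0, -169.1]
force: [0.6, -0.3, -0.1]
opening: 0.0209
clock: 40.58
tool_pos: [0.5756, 0.2492, 0.25]
orientation: [-90.0, -0.0, -168.9]
force: [0.3, -0.6, -0.5]
opening: 0.0211
clock: 41.58
tool_pos: [0.5761, 0.2437, 0.2505]
orientation: [-90.0, -0.1, -99.9]
force: [-0.6, 0.4, -0.4]
opening: 0.0211
now [0.5761 0.2437 0.2505] yaw [-9.000e+01 -6.000e-02 -9.991e+01] d tool x 0.07 y 21.35 z -0.00
ry -1.6143939372130944
```

```bash
python3 -m pendant '[[[0,3,0,0,-1.6,0,0],[0,3,0,0,0,0,0],[0,3,0,0,0,0,0],[0,3,0,0,0,0,0],[0,2,0,0,0,0,0],[0,0,0,0,0,0,0],[0,0,0,0,0,0,0]]]' ; python3 d.py .576 .243 .037 261.7; python3 -c "
from h import *
S=snapshot('scene');crop(S,(285,80,445,260),4,'q.png')"
```

```text
clock: 42.17
tool_pos: [0.576, 0.2433, 0.1099]
orientation: [-90.1, -0.2, -98.2]
force: [0.4, 1.1, 0.9]
opening: 0.0209
now [0.576  0.2433 0.1099] yaw [-90.07  -0.16 -98.25] d tool x 0.03 y 7.29 z 0.00
ry 0.05179366046013456
```

View pics/q.png

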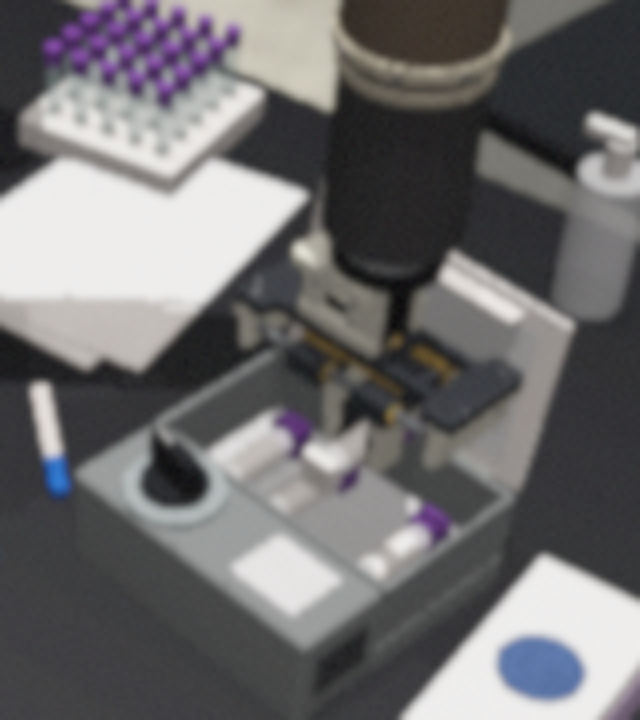

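```bash
python3 -m pendant '[[[0,2,0,0,0,0,0],[0,1.5,0,0,0,0,0],[0,1.2,0,0,0,0,0],[0,1,0,0,0,0,0],[0,0.6,0,0,0,0,0],[0,0.5,0,0,0,0,0],[0,0.4,0,0,0,0,0],[0,0,0,0,0,0,0]]]'; python3 -m pendant '[[[0,0,0,0,0,0,0.3],[0,0,0,0,0,0,0.31],[0,0,0,0,0,0,0.31],[0,0,0,0,0,0,0.31],[0,-1,0,0,0,0,0.31],[0,-2,0,0,0,0,0.31],[0,-4,0,0,0,0,0.31],[0,-4,0,0,0,0,0.3],[0,-4,0,0,0,0,0.3],[0,-4,0,0,0,0,0.3],[0,-4,0,0,0,0,0.3],[0,-2,0,0,0,0,0]]]'; python3 -m pendant '[[[0,0,0,0,0,0,0],[0,0,0,0,0,0,0]]]'; python3 -c "
from h import *
S=snapshot('scene');crop(S,(285,80,445,260),4,'q2.png')"
```

```text
clock: 42.88
tool_pos: [0.5763, 0.2436, 0.038]
orientation: [-90.0, -0.1, -98.1]
force: [-0.4, -0.1, -0.9]
opening: 0.0216
clock: 43.88
tool_pos: [0.5776, 0.2441, 0.2957]
orientation: [-89.6, 0.2, -98.1]
force: [0.9, -0.1, 0.9]
opening: 0.0234
clock: 44.05
tool_pos: [0.5766, 0.2441, 0.2911]
orientation: [-89.8, 0.1, -98.1]
force: [0.3, 0.7, -0.4]
opening: 0.0121
```

View pics/q2.png

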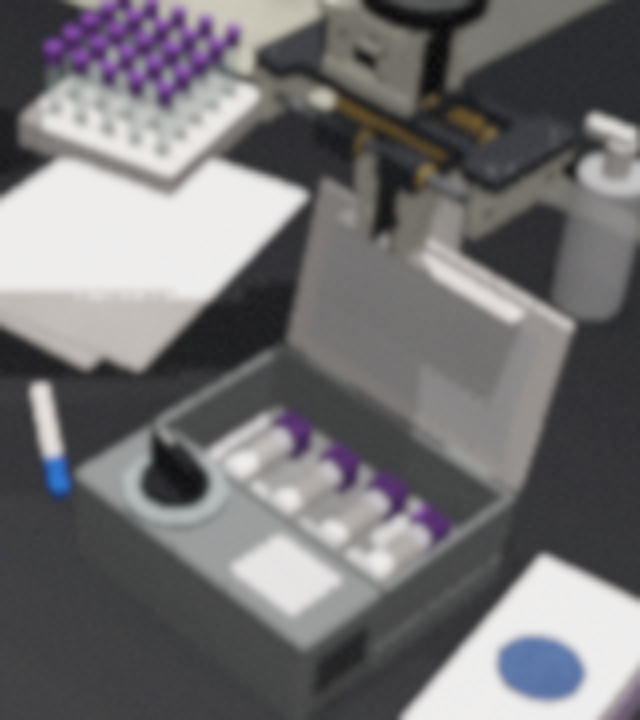

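```bash
python3 - <<'E'
from h import *
import pickle
M,C=np.load("poses.npy"); S,T=pickle.load(open("shots.pkl","rb"))
for s,t in (((365.6,125.6),(211.6,257.6)),((428,161.3),(225,185.6))):
    X,e=tri(S,s,T,t); l=P(0,0,-C[2])(X-[C[0],C[1],0])[0]; print(X.round(4),np.round(e,4),l.round(4),np.degrees(np.arctan2(l[2]-.0855,.07-l[1])))
E
python3 d.py .58 .4 .3
```

```text
[0.4528 0.3599 0.2194] [0.0009 0.0009] [-0.1139  0.0945  0.2194] 100.34812180854301
[0.6774 0.3268 0.222 ] [0.0005 0.0005] [0.1131 0.0941 0.222 ] 99.99642427111304
now [0.576  0.2438 0.2892] yaw [-8.996e+01  1.000e-02 -9.812e+01] d tool x -15.52 y -1.08 z -1.81
```

All four tubes in the well. Flap is at ≈100° (edge at carrier y 94, z 220 mm — length check OK). Go behind the flap with shut fingers.

```bash
python3 -m pendant '[[[-3,0,0,0,0,0,0],[-3.3,0,0,0,0,0,0],[-3.3,0,0,0,0,0,0],[-3.2,0,0,0,0,0,0],[0,0,0,0,0,0,0],[0,3,0,0,0,0,0],[0,3,0,0,0,0,0],[0,2,0,0,0,0,0],[0,1.1,0,0,0,0,0],[0,0,0,0,0,0,0]]]';python3 -c "
from h import *
M,C=np.load('poses.npy')
o=ctrl.get_obs();X=np.array(o['tool_pos']);print(P(0,0,-C[2])(X-[C[0],C[1],0]),o['opening'])
S=snapshot('scene');crop(S,(285,60,445,260),4,'r.png');T=snapshot('top');cv2.imwrite('pics/rt.png',T['image'][:,:,::-1])"
```

```text
clock: 44.93
tool_pos: [0.5928, 0.3692, 0.1931]
orientation: [-90.2, -0.4, -98.1]
force: [-0.8, 0.1, -0.4]
opening: 0.0002
[[0.02332677 0.12379097 0.19305984]] 0.00024876106695333156
```

View pics/r.png

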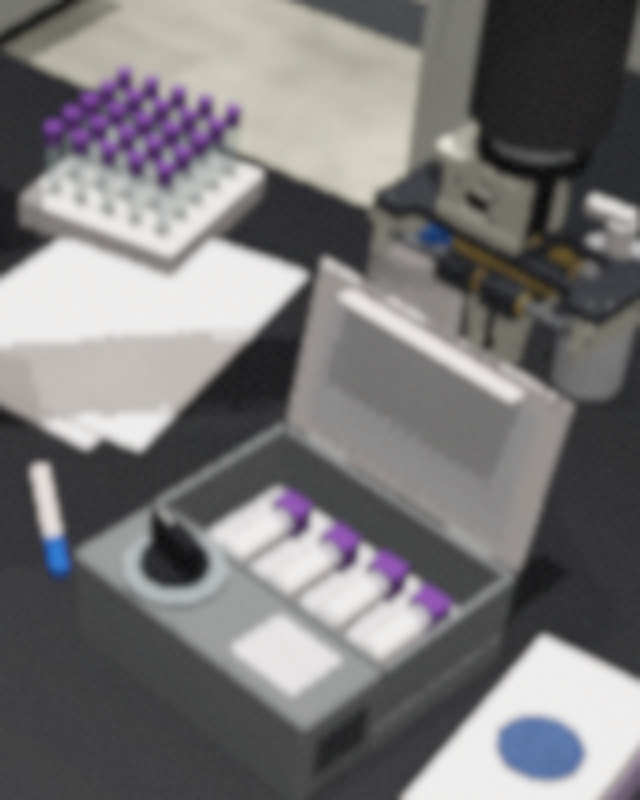

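View pics/rt.png

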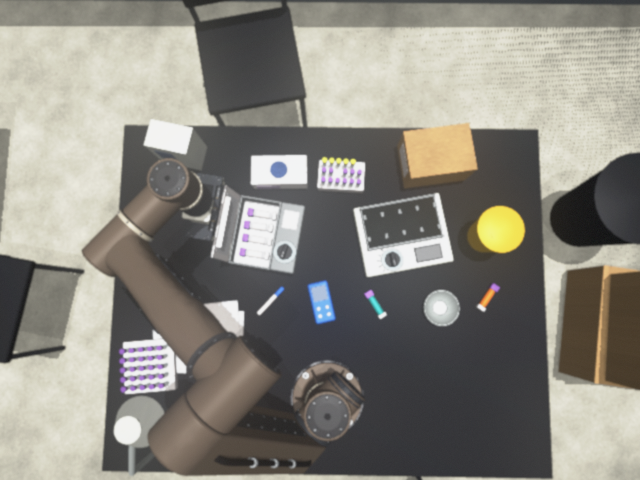

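Fingers are behind the flap; mixer empty. Sweep the flap over.

```bash
python3 -m pendant '[[[1.8,0,0,0,0,0,0],[2.0,-0.2,0,0,0,0,0],[2.0,0,0,0,0,0,0],[2.0,0.4,0,0,0,0,0],[1.8,0.75,0,0,0,0,0],[1.7,1.05,0,0,0,0,0],[1.5,1.35,0,0,0,0,0],[0,0,0,0,0,0,0]]]';python3 -c "
from h import *
M,C=np.load('poses.npy')
o=ctrl.get_obs();X=np.array(o['tool_pos']);print(P(0,0,-C[2])(X-[C[0],C[1],0]),o['opening'])
S=snapshot('scene');crop(S,(285,60,445,260),4,'r2.png')"
```

```text
clock: 45.7
tool_pos: [0.5758, 0.2416, 0.1642]
orientation: [-90.0, -0.0, -98.2]
force: [-1.3, -0.1, 0.4]
opening: 0.0004
[[ 0.02488513 -0.00491195  0.16416063]] 0.0004481285976775198
```

View pics/r2.png

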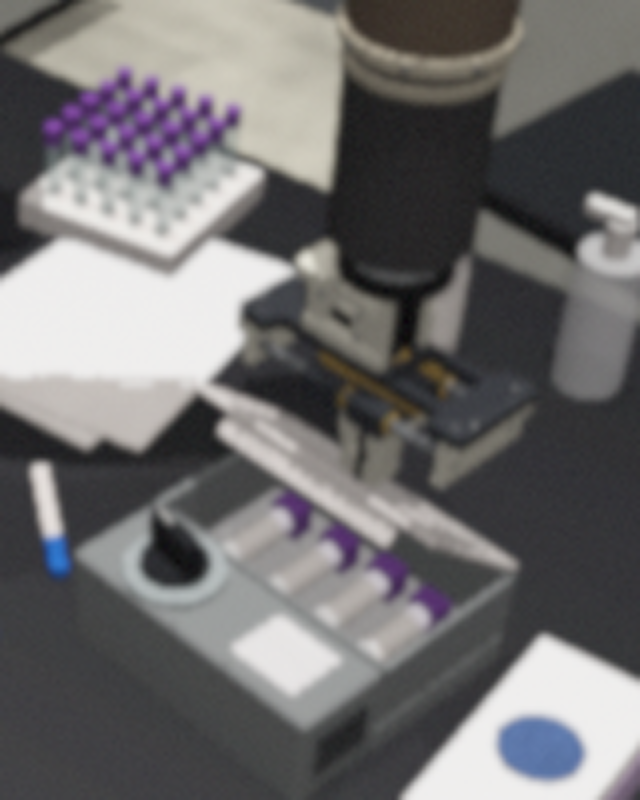

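Flap at about 40°, being pushed as planned. Continue down.

```bash
python3 -m pendant '[[[1.3,1.58,0,0,0,0,0],[0.9,1.77,0,0,0,0,0],[0.6,1.9,0,0,0,0,0],[0.3,1.5,0,0,0,0,0],[0,0.5,0,0,0,0,0],[0,0,0,0,0,0,0],[0,0,0,0,0,0,0]]]'; python3 -m pendant '[[[0,0.2,0,0,0,0,0],[0,0,0,0,0,0,0],[0,0,0,0,0,0,0]]]';python3 -c "
from h import *
M,C=np.load('poses.npy')
o=ctrl.get_obs();X=np.array(o['tool_pos']);print(P(0,0,-C[2])(X-[C[0],C[1],0]),o['force'])
S=snapshot('scene');crop(S,(285,60,445,260),4,'r3.png')"
```

```text
clock: 46.33
tool_pos: [0.573, 0.2142, 0.0929]
orientation: [-89.9, 0.0, -98.1]
force: [-0.4, 0.5, 0.8]
opening: 0.0004
clock: 46.58
tool_pos: [0.5732, 0.2143, 0.0917]
orientation: [-89.8, 0.1, -98.0]
force: [-1.7, 0.8, 9.0]
opening: 0.0003
[[ 0.02624828 -0.0322889   0.09170863]] [-1.71395813  0.76522456  9.00967663]
```

View pics/r3.png

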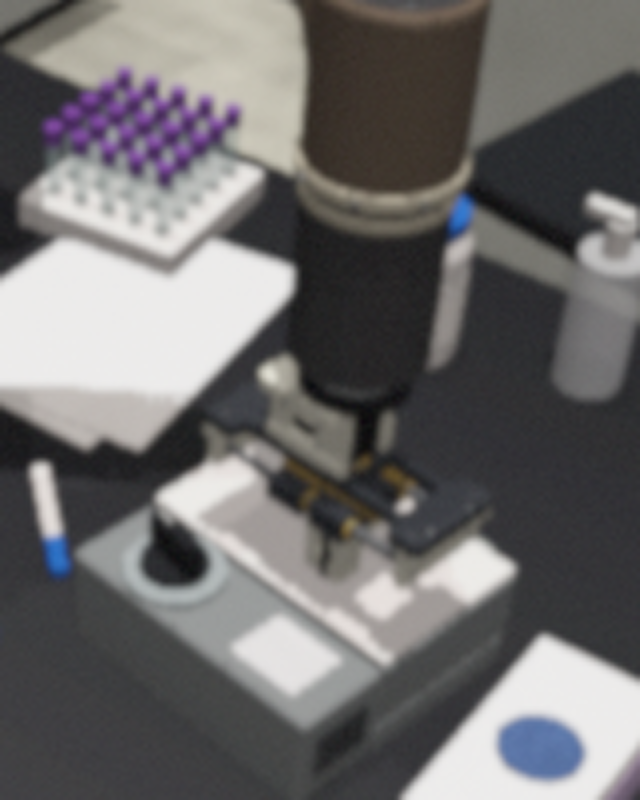

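```bash
python3 -m pendant '[[[0,0.15,0,0,0,0,0],[0,0,0,0,0,0,0],[0,0,0,0,0,0,0]]]'; python3 -m pendant '[[[0,-2,0,0,0,0,0],[0,-4,0,0,0,0,0.3],[0,-4,0,0,0,0,1],[0,-4,0,0,0,0,1],[0,0,0,0,0,0,1]]]'; python3 d.py .486 .1495 .15 153;python3 -c "
from h import *
S=snapshot('scene');crop(S,(285,60,445,260),4,'r4.png')"
```

```text
clock: 46.88
tool_pos: [0.5733, 0.2143, 0.0915]
orientation: [-89.8, 0.1, -98.0]
force: [-6.8, -0.2, 18.8]
opening: 0.0003
clock: 47.3
tool_pos: [0.576, 0.2152, 0.2382]
orientation: [-89.3, 0.4, -98.0]
force: [1.0, 1.3, 1.0]
opening: 0.0213
now [0.576  0.2152 0.2382] yaw [-89.3    0.41 -98.02] d tool x 7.77 y 8.82 z -8.00
ry 108.97838203388784
```

View pics/r4.png

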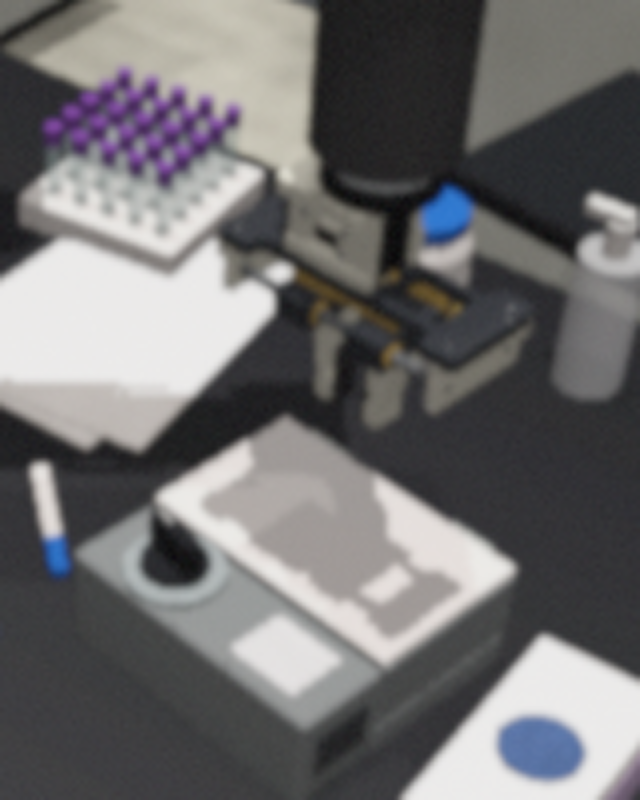

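```bash
python3 -m pendant '[[[2.6,0,-2.7,0,0,0,0.6],[2.6,0,-2.7,0,0,0,0.6],[2.55,0,-2.6,0,0,0,0.6],[0,0,0,0,0,0,0.6]]]' && python3 -m pendant '[[[0,0,0,0,6.8,0,0.6],[0,0,0,0,6.8,0,0.6],[0,0,0,0,6.8,0,0.6],[0,0,0,0,6.8,0,0.6],[0,0,0,0,6.8,0,0.6],[0,0,0,0,6.8,0,0.6],[0,0,0,0,6.8,0,0.6],[0,0,0,0,6.8,0,0.6],[0,0,0,0,6.8,0,0.6],[0,0,0,0,6.8,0,0.6],[0,0,0,0,6.8,0,0.6],[0,0,0,0,6.8,0,0.6]]]'&& python3 -m pendant '[[[0,0,0,0,6.8,0,0.6],[0,0,0,0,6.8,0,0.6],[0,0,0,0,6.8,0,0.6],[0,0,0,0,5,0,0.6],[0,0,0,0,0,0,0.6],[0,0,0,0,0,0,0.6]]]'; python3 d.py .4855 .149 .107 154;python3 -c "
from h import *
S=snapshot('scene');crop(S,(285,60,445,260),4,'s1.png')"
```

```text
clock: 47.68
tool_pos: [0.4771, 0.1446, 0.2282]
orientation: [-90.1, -0.0, -98.2]
force: [-1.3, 0.1, -1.1]
opening: 0.0503
clock: 48.68
tool_pos: [0.4819, 0.1481, 0.2281]
orientation: [-90.0, 0.0, 180.0]
force: [0.4, 0.4, 0.1]
opening: 0.0525
clock: 49.18
tool_pos: [0.4819, 0.148, 0.228]
orientation: [-90.0, 0.0, 155.1]
force: [-0.0, 0.4, 0.4]
opening: 0.0525
now [0.4819 0.148  0.228 ] yaw [-8.9960e+01  2.0000e-02  1.5507e+02] d tool x -0.29 y 12.10 z -0.25
ry 1.0710578177022967
```

View pics/s1.png

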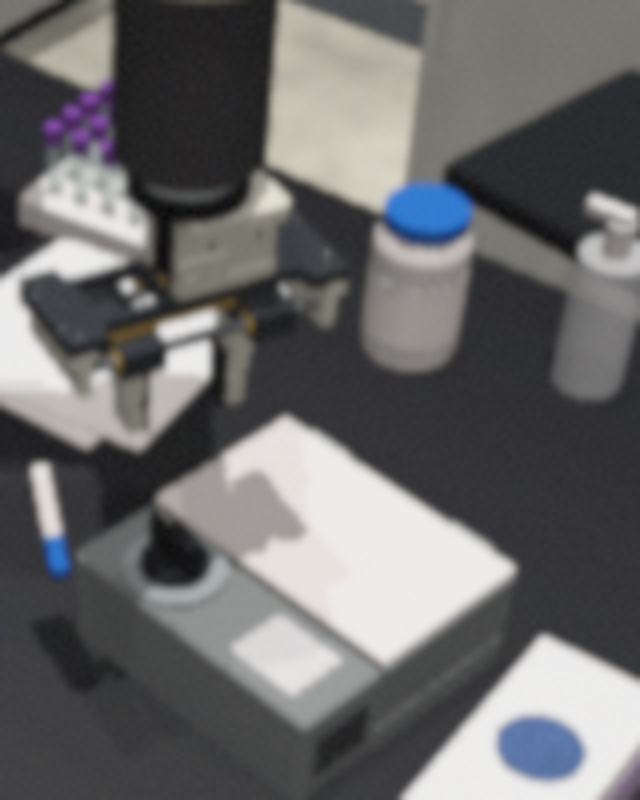

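```bash
python3 -m pendant '[[[-0.28,3,-0.25,0,1,0,0.6],[0,3,0,0,0,0,0.6],[0,2.5,0,0,0,0,0.6],[0,1.5,0,0,0,0,0.6],[0,1.2,0,0,0,0,0.6],[0,0.8,0,0,0,0,0.6],[0,0,0,0,0,0,0.6]]';python3 -m pendant '[[[-0.28,3,-0.25,0,1,0,0.6],[0,3,0,0,0,0,0.6],[0,2.5,0,0,0,0,0.6],[0,1.5,0,0,0,0,0.6],[0,1.2,0,0,0,0,0.6],[0,0.8,0,0,0,0,0.6],[0,0,0,0,0,0,0.6]]]'; python3 d.py .4855 .149 .107 154;python3 -c "
from h import *
S=snapshot('scene');crop(S,(285,120,405,260),5,'s2.png')"
```

```text
clock: 49.82
tool_pos: [0.4846, 0.1482, 0.1064]
orientation: [-89.8, -0.1, 154.0]
force: [-0.1, -0.6, 0.3]
opening: 0.0529
now [0.4846 0.1482 0.1064] yaw [-8.9810e+01 -6.0000e-02  1.5398e+02] d tool x -0.04 y -0.06 z -0.11
ry -0.022257239460827805invalid input: not JSON, or not a number
```

View pics/s2.png

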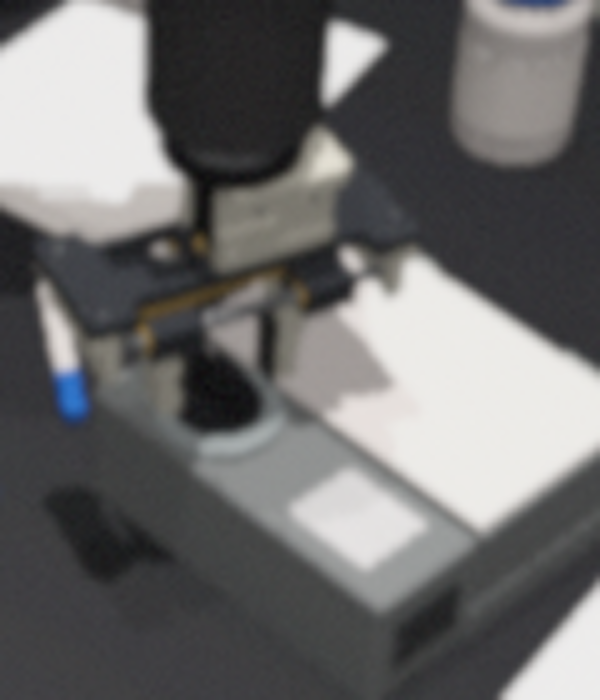

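Fingers straddle the dial's bar (the first malformed call was refused, the second ran). Grip.

```bash
python3 -m pendant '[[[0,0,-0.1,0,0,0,0.4],[0,0,0,0,0,0,0.3],[0,0,0,0,0,0,0.2],[0,0,0,0,0,0,0],[0,0,0,0,0,0,0],[0,0,0,0,0,0,0],[0,0,0,0,0,0,0],[0,0,0,0,0,0,0],[0,0,0,0,0,0,0]]]'; python3 -c "
from plant import ctrl;o=ctrl.get_obs();print(o['force'],o['moment'],o['joint_pos'],o['opening'])"; python3 d.py .4855 .149 .107 34
```

```text
clock: 50.62
tool_pos: [0.4844, 0.148, 0.108]
orientation: [-89.8, -0.1, 153.9]
force: [-3.1, -4.0, 5.8]
opening: 0.0139
[-3.12174337 -4.0440633   5.78738057] [-1.62839452  1.7648513  -0.01791203] [ 39.28482865  11.40522969 -29.35444189   0.06952572 -49.47931722
  24.54443931] 0.01386456281566387
now [0.4844 0.148  0.108 ] yaw [-8.9760e+01 -5.0000e-02  1.5387e+02] d tool x -0.05 y 0.10 z -0.13
ry 119.87444332149522
```

```bash
python3 -m pendant '[[[0,0,0.15,0,4,0,0],[0,0,0,0,7,0,0],[0,0,0,0,7,0,0],[0,0,0,0,7,0,0],[0,0,0,0,7,0,0],[0,0,0,0,7,0,0],[0,0,0,0,7,0,0],[0,0,0,0,7,0,0],[0,0,0,0,7,0,0],[0,0,0,0,7,0,0],[0,0,0,0,7,0,0],[0,0,0,0,7,0,0]]]';  python3 -c "
from plant import ctrl;o=ctrl.get_obs();print(o['orientation'],o['force'],o['moment'],o['opening'])"
python3 -m pendant '[[[0,0,0,0,7,0,0],[0,0,0,0,7,0,0],[0,0,0,0,7,0,0],[0,0,0,0,7,0,0],[0,0,0,0,5,0,0],[0,0,0,0,0,0,0]]]';  python3 -c "
from plant import ctrl;o=ctrl.get_obs();print(o['orientation'],o['force'],o['moment'],o['opening'])"
```

```text
clock: 51.62
tool_pos: [0.4845, 0.1481, 0.108]
orientation: [-90.0, 0.1, 72.5]
force: [-3.4, 1.8, 1.6]
opening: 0.0139
[-8.99653799e+01  7.82079255e-02  7.25413122e+01] [-3.42569578  1.76271435  1.62522385] [0.38001498 1.2166189  0.09239466] 0.013927757082734752
clock: 52.12
tool_pos: [0.4846, 0.1481, 0.108]
orientation: [-90.0, 0.1, 39.7]
force: [-3.3, -0.4, 3.5]
opening: 0.0139
[-9.00146523e+01  7.81266331e-02  3.96538796e+01] [-3.34654672 -0.38548726  3.520959  ] [ 0.41404808  1.38757066 -0.05572224] 0.013900933483943015
```

```bash
python3 -m pendant '[[[0,0,0,0,4,0,0],[0,0,0,0,3,0,0],[0,0,0,0,2,0,0],[0,0,0,0,0,0,0],[0,0,0,0,0,0,0]]]';  python3 -c "
from plant import ctrl;o=ctrl.get_obs();print(o['orientation'],o['force'],o['moment'],o['opening'])"
python3 -m pendant '[[[0,0,0,0,2,0,0],[0,0,0,0,2,0,0],[0,0,0,0,0,0,0],[0,0,0,0,0,0,0]]]';  python3 -c "
from plant import ctrl;o=ctrl.get_obs();print(o['orientation'],o['force'],o['moment'],o['opening'])"
```

```text
clock: 52.53
tool_pos: [0.4847, 0.1481, 0.108]
orientation: [-90.0, 0.1, 31.1]
force: [-4.9, 0.0, 4.4]
opening: 0.0143
[-9.00427319e+01  7.79316085e-02  3.11104279e+01] [-4.90572332  0.00629876  4.43929543] [0.35269153 1.77816241 0.5660267 ] 0.014251847742908939
clock: 52.87
tool_pos: [0.4849, 0.1481, 0.108]
orientation: [-90.1, 0.1, 27.1]
force: [-5.0, 0.1, 3.9]
opening: 0.015
[-9.00592996e+01  6.28168017e-02  2.71280632e+01] [-5.03151714  0.0561841   3.86917567] [0.3538578  1.78642065 0.90252271] 0.01504702969619045
```

```bash
python3 -m pendant '[[[0,0,0,0,0,0,0.6],[0,0,0,0,0,0,0.6],[0,0,0,0,0,0,0.6],[0,0,0,0,0,0,0.6],[0,-1,0,0,0,0,0.6],[0,-3,0,0,0,0,0.6],[0,-4,0,0,0,0,0.6],[0,-4,0,0,0,0,0.6],[0,-4,0,0,0,0,0.6],[0,-4,0,0,0,0,0.6],[0,0,0,0,0,0,0.6]]]'; python3 d.py .42 .3 .3; python3 -c "
from h import *
S=snapshot('scene');cv2.imwrite('pics/u1.png',S['image'][:,:,::-1])"
```

```text
clock: 53.78
tool_pos: [0.4884, 0.1492, 0.3177]
orientation: [-90.1, -0.8, 26.9]
force: [2.0, 1.0, 1.2]
opening: 0.0526
now [0.4884 0.1492 0.3177] yaw [-90.09  -0.76  26.94] d tool x 0.73 y 1.77 z 16.54
```

View pics/u1.png

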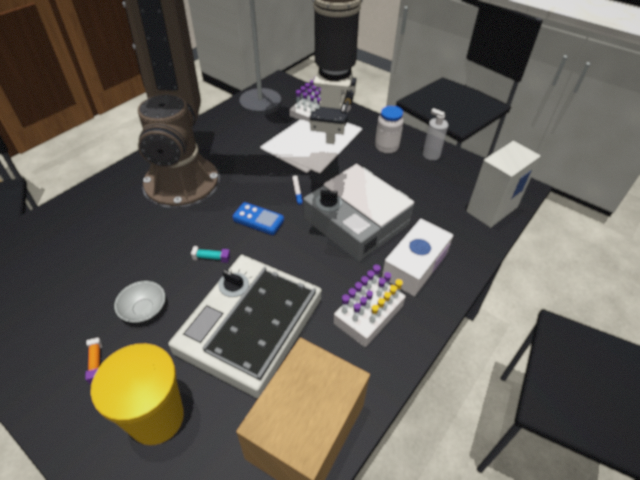

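Mixer empty, carrier shut, bystanders in place. Move the arm aside and check dial and knob angles in both views with the fit.

```bash
python3 -m pendant '[[[0,-2,4,0,0,0,0.6],[0,0,4,0,0,0,0.6],[0,0,4,0,0,0,0.6],[0,0,4,0,0,0,0.6],[0,0,0,0,0,0,0.6]]]'; python3 - <<'E' | tail -8
import fit,knob
from h import *
S=snapshot("scene");T=snapshot("top"); knob.S=S;knob.T=T
M,C=np.load("poses.npy")
a=knob.run(M,.056,(-.0785,.055),[(377,243,409,275),(215,262,253,300)],"speed",(-.5,2.6),(128,110))
b=knob.run(C,.085,(-.051,-.11),[(268,235,300,267),(309,182,345,218)],"cool",(0,2.7),(125,62))
cv2.imwrite("pics/knob2.png",cv2.resize(np.vstack([a,b]),(600,600)))
crop(T,(195,160,325,290),5,'v.png')
E
```

```text
clock: 54.25
tool_pos: [0.4116, 0.2929, 0.3261]
orientation: [-90.0, 0.0, 27.1]
force: [0.6, -0.3, -0.1]
opening: 0.0526
146
522
speed [-0.0834  0.0564  0.1118] 365.2725524902344 world [[ 0.4612 -0.2114  0.    ]]
-0.5 399.1 | -0.26 381.3 | -0.02 364.1 | 0.22 367.2 | 0.45 380.1 | 0.69 403.3 | 0.93 427.5 | 1.17 447.4 | 1.41 454.1 | 1.65 454.8 | 1.88 451.5 | 2.12 436.1 | 2.36 417.5 | 2.6 401.3 | 
125
193
cool [-0.0552 -0.1077  0.824 ] 215.40016174316406 world [[0.4817 0.1514 0.    ]]
0.0 219.5 | 0.21 217.7 | 0.42 219.3 | 0.62 217.8 | 0.83 215.4 | 1.04 224.0 | 1.25 230.8 | 1.45 232.5 | 1.66 231.0 | 1.87 233.2 | 2.08 233.7 | 2.28 231.3 | 2.49 230.6 | 2.7 231.8 |
```

View pics/knob2.png

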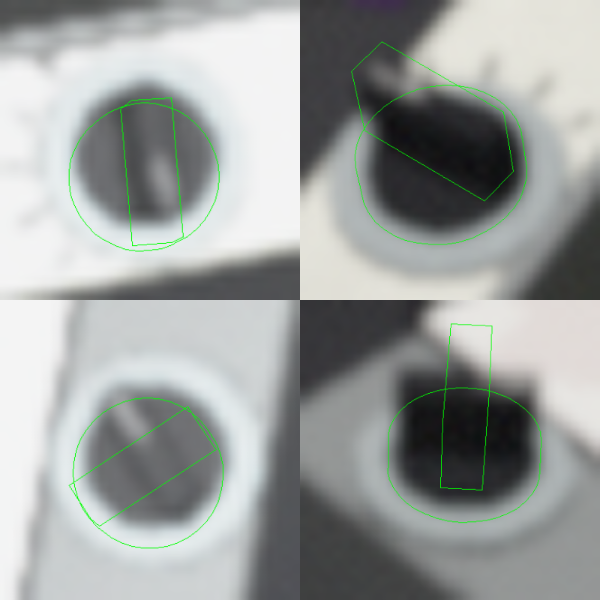

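View pics/v.png

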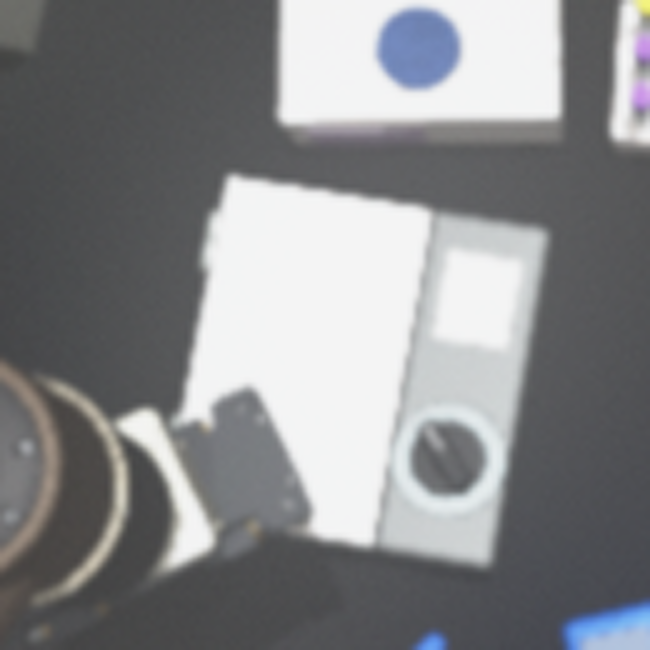

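Run:
```python
from h import *
M,C=np.load("poses.npy")
T=snapshot("top")
for n,v,l,z,uv in(("speed",M,(-.0795,.0545),.1,None),("cool",C,(-.0525,-.110),.129,None)):
    c=proj(T,P(*v[:3])([l[0],l[1],z]))[0]; x0,y0=int(c[0])-9,int(c[1])-9
    g=cv2.cvtColor(T["image"],cv2.COLOR_RGB2GRAY).astype(float)[y0:y0+19,x0:x0+19]
    yy,xx=np.mgrid[y0:y0+19,x0:x0+19]; near=np.hypot(xx-c[0],yy-c[1])<6
    b=np.median(g[near]); w=np.where(near,np.clip(g-b-8,0,None),0)
    mu=np.array([(w*xx).sum(),(w*yy).sum()])/w.sum()
    d=np.c_[(xx-mu[0]).ravel(),(yy-mu[1]).ravel()]; cov=(d*w.ravel()[:,None]).T@d/w.sum(); e,V=np.linalg.eigh(cov); u=V[:,1]
    A=ray(T,mu-2*u,z);B=ray(T,mu+2*u,z); a=np.degrees(np.arctan2(*(B-A)[1::-1])); th=(np.degrees(v[2])-a)%180
    q=ray(T,mu,z)-ray(T,c,z)
    print(n,c.round(1),mu.round(1),e.round(2),"bar angle",a,"joint mod180",th,np.radians(th)," pointer dir",np.degrees(np.arctan2(q[1],q[0])))
    crop(T,(x0-4,y0-4,x0+23,y0+23),20,n+"_z.png")
a=np.hstack([cv2.imread(f"pics/{n}_z.png") for n in("speed","cool")]);cv2.imwrite("pics/z.png",cv2.resize(a,(800,400)))
```

```text
speed [393.6 259.2] [396.2 260.8] [3.34 8.13] bar angle 144.1753590902684 joint mod180 47.030352638368186 0.8208345019135269  pointer dir -121.06315697948783
cool [283.2 251.1] [281.4 247.7] [1.19 2.02] bar angle 172.58993508068977 joint mod180 179.1378275467676 3.1265449055608907  pointer dir 27.91153664247741
```

View pics/z.png

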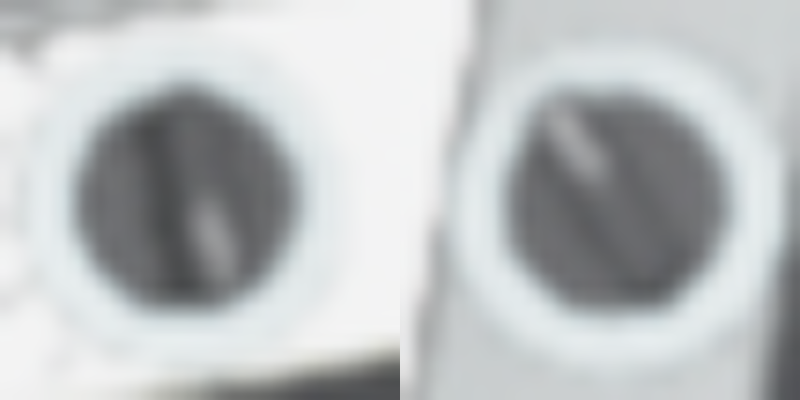

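```bash
python3 -c "
from h import *
S=snapshot('scene');crop(S,(290,90,440,260),4,'w.png'); T=snapshot('top');crop(T,(200,170,300,290),6,'w2.png');print(ctrl.get_obs()['clock'],ctrl.get_obs()['force'])"
```

```text
54.5 [ 0.59673613 -0.42885958 -0.36124661]
```

View pics/w.png

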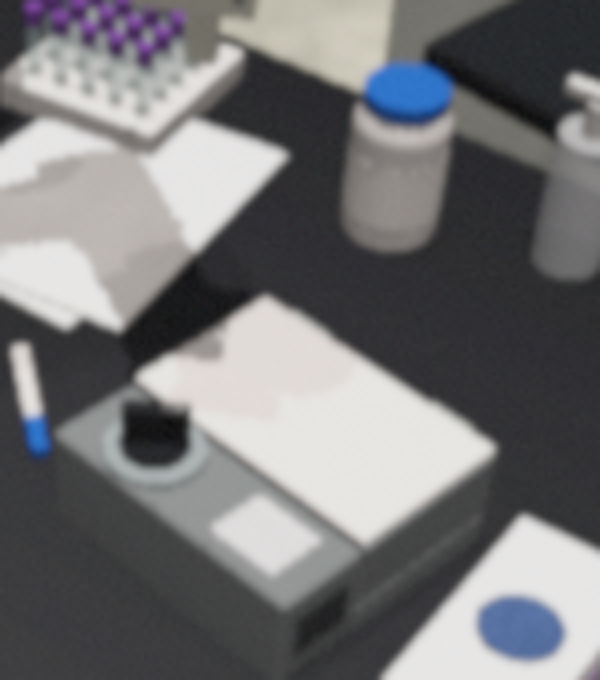

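View pics/w2.png

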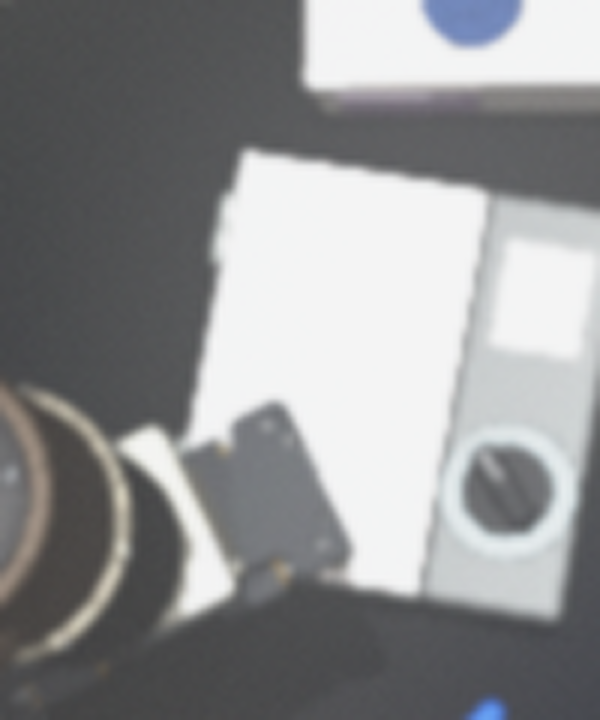

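```bash
python3 -c "
from plant import ctrl
print(ctrl.close_job())"
```

```text
the job is handed in; nothing more can be done
None
```

I finished all the steps in order and handed the job in at about 54.5 s on the robot's clock. The hand-in gave no verdict.

1. **Speed knob:** I turned it anticlockwise to its stop. The moment at the stop rose to about 0.8 N m and the fingers began to slip on the bar. The pictures show the bar lying along the mixer's x, which is off.
2. **Tubes:** All four were lifted off the mixer and laid side by side in the carrier's well, below the rim. One had been knocked about 8 mm aside in its cradle, so I measured it again before gripping it. I saw no slackening of the grip.
3. **Flap:** I swept it over and pressed it shut with up to 19 N. The fingertips stopped at 91.5 mm, the expected height of the shut flap's top, and it looks flat in both views. The tubes cannot be seen once it is shut. I last saw them just before and during the closing, lying flat in the well.
4. **Cooling dial:** I turned it clockwise to its stop. The moment there rose to 0.9 N m and the bar now points at about 34–38°, where 34° is expected.

**Last checks:** The mixer is empty, and the bystanders and the orange and turquoise look-alikes look unmoved. The arm stands clear at z = 0.33 m with no contact force.

**Checks that failed or were weak:**
- My automatic angle fits for the final check were unreliable. The one for the dial failed, and the one for the speed knob gave 0.11 rad with a poorly fitting outline. I judged both stops by the moment readings and by reading the bars by eye, to about ±4°.
- The tool tilted up to about 4° at times when the last joint came near its limit; I corrected it before each grasp.
- One malformed move command was refused and had no effect.

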